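# Crack one pecan

## Task

Lay the loose pecan lengthwise in the cup of the open nutcracker, then swing the upper handle over and squeeze the handles together until the shell cracks. Stop as soon as it gives, so that the kernel is not crushed, and let go, leaving the cracked nut in the cup with the handle down on it and everything else where it stands.

Things in the scene. Friction and masses are not known exactly. Their poses are not given: they have to be found in the camera images.
- nutcracker: Lower arm of a cast-metal two-handled nutcracker, loose on rubber feet on the counter (about 0.7 kg in all). Origin on the counter under the middle of the nut cup; x runs along the arm: red handle's end at -148 mm, cup at 0, pivot at +45 mm; z up. The lower handle is 18 mm wide, its top 18 mm above the counter, right under the upper handle when shut.
- cup (a point): Middle of the cup's floor, 16 mm above the counter, axes as the lower arm's. The floor is 42 mm long (x) by 22 mm wide; its flared walls rise 6 mm above it and open to about 30 mm wide. The pivot cheeks, 36 mm wide, rise to 44 mm above the counter from x = +39 mm on.
- pivot (a point): Middle of the hinge pin that joins the two arms, 45 mm along +x from the cup and 34 mm above the counter. Its y axis is the hinge axis.
- opening (a joint): Opening of the upper arm about the pivot, rad: 0 shut with the handles parallel, 1.57 straight up, 2.2 swung right back on its stop. Slight friction and damping; past straight up it leans back, below it falls shut. The jaw, 45 mm from the pivot, meets a seated whole nut at about 0.20 (thin nut) to 0.35 (fat nut).
- upper_handle: The upper arm (0.16 kg) with the jaw and a red grip sleeve; origin on the pivot. After the jaw meets a nut, the resistance at the grip climbs over some 8 to 11 mm of grip travel to a peak of about 12 to 18 N; then the shell caves in and it drops to less than half. Pressed on, it climbs again as the jaw bears on the kernel; about 21 N at the grip, some 8 mm of travel after the give, crushes it.
- grip (a point): Point in the upper handle's red sleeve, 160 mm from the pivot, swinging with it: at opening q it lies 160 cos q mm from the pivot towards the lower handle's end and 160 sin q mm above the pivot (within 2 mm). The sleeve is 18 mm wide along the hinge axis, 12 mm thick, and runs 30 mm on to the handle's end and 56 mm towards the pivot. Its x axis points along the handle to the pivot.
- pecan: The brown pecan lying on the counter by itself: 40 mm long along its x, 20 mm wide along its y, 20 to 26 mm thick along z (nuts differ). Origin in the middle of its underside, z up. Its two ends are alike.
- pecan_shell (a joint): How far the upper half of the pecan's shell has caved in, m: 0 whole, about 0.003 cracked and fallen in on the kernel.
- pecan_bowl: Blue bowl of pecans, 144 mm across, 65 mm high, leave alone. Origin in the middle of its underside.
- pie_dish: Glass pie dish, 232 mm across, 40 mm high, standing on the cutting board, leave alone. Origin in the middle of its underside.
- board: Green plastic cutting board, 300 x 400 x 12 mm, fixed. Origin in the middle of its underside.
- mug: White mug, 82 mm across, 95 mm high, leave alone. Origin in the middle of its underside.
- jar: Amber glass jar, 72 mm across, 110 mm high, leave alone. Origin in the middle of its underside.

How it is judged:
On the way, in this order (a step that is already met when the one before it is completed fails the run):
1. the whole pecan lies lengthwise in the cup, let go, with the upper handle still open (distance between pecan and cup below 0.008 m and angle between the x axis of pecan and the x axis of nutcracker, either way round below 0.3 rad and angle between pecan's own z axis and vertical below 0.25 rad and contact force between the fingers and pecan below 0.1 N and value of joint opening above 0.8 rad and value of joint pecan_shell below 0.001 m), for 0.2 s.
2. the shell gives between the jaws of the nutcracker (value of joint pecan_shell above 0.002 m and value of joint opening below 0.45 rad and distance between pecan and cup below 0.012 m), for 0.1 s.
At the end, for the whole second after the job is handed in: Shell cracked (caved in over 2 mm), the nut's origin within 12 mm of the cup's middle, upper handle down on it (opening under 0.45 rad), nutcracker flat on the counter (tilt under 0.08 rad) within 60 mm of where it was, all at rest (all of step 2 and angle between nutcracker's own z axis and vertical below 0.08 rad and height (world z) of nutcracker below 0.01 m and distance of nutcracker from where it was at the start of the episode below 0.06 m and linear speed of each of pecan, nutcracker below 0.02 m/s); the robot touches nothing.
It fails at once if the kernel is crushed: the jaw bears on the nut with more than 75 N (about 21 N at the grip) (contact force between upper_handle and pecan above 75 N).
It fails at once if the shell is broken other than by the closing jaws (value of joint pecan_shell above 0.0015 m and value of joint opening above 0.5 rad).
It fails at once if the bowl, pie dish, mug or jar is moved by more than 30 mm (distance of any of pecan_bowl, pie_dish, mug, jar from where it was at the start of the episode above 0.03 m).
It also fails if it takes over 67 s, if anything falls off the work surface, if the arm or the gripper's body presses on something with over 40 N, if the wrist force passes 120 N, or if a joint passes its speed limit or range.

## Robot

A 7-joint arm with a two-finger parallel gripper is mounted at the origin on the work surface. World frame = base frame: x ahead of the robot, y to its left, z up, the work surface at z = 0. Lengths are in m, angles in rad, forces in N, time in s.
With the tool pointing down it reaches from about 0.425 to 0.925 m from the base axis. Payload 6.8 kg.
Tool frame: the origin (TCP) lies on the front face of the gripper's body, between the roots of the fingers; the fingertips stand 73 mm ahead of it and the grasp point (between the pads) lies 54 mm ahead of it (tcp_to_tips is the distance from the TCP to the fingertips, in m); z points along the fingers, x is the direction in which the jaws open and shut, and the axes are right-handed (so a half turn about z gives the same grasp; the last joint's range is limited). The gripper opens to 85 mm and grips with 20 to 120 N. Pads are 22 mm wide; open, the fingers measure 114 mm over their backs; the gripper's body (76 mm by 85 mm) begins 54 mm behind the grasp point. The pads swing forward as they close: fully open they stand 13 mm farther back than shut.
Start: joints at [1.119, 0.477, 0.022, 1.555, -0.011, 1.109, -0.083], TCP at [0.228, -0.636, 0.304] pointing down, gripper open.
Joint ranges: [-2.96, 2.96], [-0.34, 2.1], [-1.41, 1.46], [0.24, 2.44], [-1.37, 4.51], [0.17, 1.92], [-2.96, 2.96]. Speed limits (rad/s): [2.39, 2.39, 3.14, 3.14, 3.14, 3.14, 3.14].

## Interface

Orientations are given as a unit quaternion [w, x, y, z].
In Python, from station import get_obs, read_camera, hand_in, look_for, silhouettes, tcp_to_tips gives the robot as it stands. The module is installed in compiled form; this text tells all that it offers.
- The arm moves only by the tool apply_moves, never from a script. Its argument "moves" is a list of rows, each a list of 3 entries, a list of its own where there are three numbers: the shift along the tool's x, y, z in units of 25 mm (1.0 is 25 mm), then the turn, a rotation vector about the tool's x, y, z in units of 10 degrees (1.0 is 10 degrees), then the gripper's target within -1 to 1 (fully open at 1, half-way at 0, shut at -1). In form: [[[dx, dy, dz], [rx, ry, rz], jaw], ...]. A call has 1 to 20 rows; each row is the pose to reach, as a shift and turn from the pose commanded when the call began, along the tool's axes at that moment; what a row does not reach only later rows make up. A row lasts 1/8 s, in which the tool goes at most 62.5 mm and 10.7 degrees, less where a joint would pass 70% of its speed; a pose out of reach is approached as far as the arm can. A call with a gripper value outside its range is refused whole. The fingers move at their own pace and stop on an object; "force" is the grip in N (left out, the last holds). Time passes only in rows, so rows that repeat a pose let the fingers close. It gives the time, the measured TCP pose, the force and the opening at its end, in the units of the state.
- get_obs(): the state, without advancing time (a new reading comes with each control period).
- read_camera(name): name is "side" or "top" or "wrist"; returns a dict with "color" (420x560x3 uint8, red, green, blue), "mtx" (3x3 intrinsics, pixels), "eye" and "rotation" of the camera in the world; the wrist camera has in their place "hand_eye" (4x4, takes a point from camera to tool coordinates, whose origin is the TCP and whose axes are the tool frame's). Camera axes: x right, y up, looking along -z (the intrinsics and any distortion apply to the point x, -y, -z); pixel columns grow to the right and rows downward; lengths in m; the calibration is good to about 2 mm. The wrist camera is an equidistant fisheye: a pixel r from the principal point sees the ray r / f radians off the axis. A picture is of the moment at which its call begins: read the wrist's pose just before it. There is no depth.
- hand_in(): hands the job in, once; it reports no verdict.
Trained networks look in the newest picture that a camera, given by its name, has taken for a name from the list of things; names that differ only in an ending like _2 or _b are one class to them, and where a whole thing is asked for, a point or a joint stands for the part that bears it (a point fixed in the world has none). Each returns a list of dicts, best first, with "conf" (0 to 1); they miss things now and then, are a little off and sometimes report something else, mostly with a low value. They report only what shows in the picture. A call takes as long as a camera call.
- look_for(camera, query): "pixel" ([row, column] in pixels, amid what is visible of it).
- silhouettes(camera, query): "mask" (420x560 bool, what is visible of it) and "pixel" ([row, column] in pixels, amid what is visible of it).
The state is a dict: "t": time; "q": joint angles; "joint_vel": joint speeds; "joint_torque": joint torques, N m; "eef_pos": TCP position; "tool_rot": TCP orientation; "contact_force": force on the tool from outside, world axes, zero at the start; "torque": the same for the moment, N m; "gripper_width": opening from 0.0 (shut) to 1.0 (fully open).
Only numpy, scipy, OpenCV 4.12 (cv2) and the standard library are available. Lean on these libraries where they do the work, as an engineer would, in place of code of your own. Each camera call takes 0.05 s, during which the arm holds its last target.

## Working session

There is one attempt and no reset: what is moved stays moved. The work goes in short steps, Python scripts to look and compute and a tool call to move; the robot and the scene stay as the last step left them, time stands still between calls to the robot, and variables do not carry over. Pictures are saved under pics/ and viewed, and the job is handed in when it is done.

Besides the shell and the picture viewer there is one more tool, called after ">>>" as a command line: name --argument value ..., lists and objects as JSON in quotes. apply_moves: Moves the arm, as the interface text tells. Its arguments: {"type":"object","properties":{"moves":{"type":"array"},"force":{"type":"number"}},"required":["moves"]}

```bash
mkdir -p pics && cat > h.py <<'E'
import numpy as np, cv2
from station import *
from scipy.spatial.transform import Rotation as R
def save(im,n): cv2.imwrite('pics/'+n,cv2.cvtColor(np.ascontiguousarray(im),cv2.COLOR_RGB2BGR))
def rot(q): return R.from_quat([q[1],q[2],q[3],q[0]])
def ray(cam,d,px,obs=None):
    r,c=px; K=d['mtx']
    x=(c-K[0,2])/K[0,0]; y=(r-K[1,2])/K[1,1]
    if cam!='wrist':
        v=np.array([x,-y,-1.0]); v/=np.linalg.norm(v)
        return np.array(d['eye']), np.array(d['rotation'])@v
    th=np.hypot(x,y); s=np.sin(th)/th if th>1e-9 else 1
    v=np.array([x*s,-y*s,-np.cos(th)])
    H=np.array(d['hand_eye']); T=rot(obs['tool_rot']).as_matrix(); p=np.array(obs['eef_pos'])
    return T@H[:3,3]+p, T@(H[:3,:3]@v)
def onz(cam,d,px,z,obs=None):
    o,v=ray(cam,d,px,obs); return o+v*(z-o[2])/v[2]
def proj(cam,d,P,obs=None):
    K=d['mtx']
    if cam!='wrist':
        v=np.array(d['rotation']).T@(np.array(P)-d['eye'])
        return np.array([K[1,2]-K[1,1]*v[1]/-v[2]*1, K[0,2]+K[0,0]*v[0]/-v[2]])
    H=np.array(d['hand_eye']); T=rot(obs['tool_rot']).as_matrix(); p=np.array(obs['eef_pos'])
    v=H[:3,:3].T@(T.T@(np.array(P)-p)-H[:3,3])
    th=np.arctan2(np.hypot(v[0],v[1]),-v[2]); n=np.hypot(v[0],v[1])
    return np.array([K[1,2]-K[1,1]*th*v[1]/n, K[0,2]+K[0,0]*th*v[0]/n])
E
python3 - <<'E'
from h import *
o=get_obs(); print(o); print(tcp_to_tips)
for c in ['side','top','wrist']:
    d=read_camera(c); save(d['color'],c+'0.png'); print(c,d['mtx'],d.get('eye'),d.get('rotation'),d.get('hand_eye'), [k for k in d])
    for q in ['pecan','nutcracker','upper_handle','cup','grip','pivot','mug','jar','pecan_bowl','pie_dish']:
        print(c,q,[(np.round(x['pixel'],1),round(x['conf'],2)) for x in look_for(c,q)][:3])
E
```

```text
{'t': 0.0, 'q': array([ 1.11891167,  0.47778488,  0.022346  ,  1.55641941, -0.01151021,
        1.10928531, -0.08307226]), 'joint_vel': array([-2.01274287e-04,  7.75771865e-04,  7.77184909e-04, -1.53143233e-03,
        7.73223468e-04,  8.35630936e-05, -4.63607552e-04]), 'joint_torque': array([-5.23896342e-04, -5.96450758e+01,  1.60775498e+00, -2.81206405e+01,
        1.24462653e-02,  9.16295423e-03, -2.03091858e-06]), 'eef_pos': array([ 0.22735708, -0.63508828,  0.30294945]), 'tool_rot': array([-4.57103581e-04,  8.17645672e-01, -5.75721090e-01, -7.57095193e-04]), 'contact_force': array([-0.68136712, -0.91061714,  0.59175076]), 'torque': array([0.00326315, 0.00815016, 0.01176127]), 'gripper_width': 1.001161301352177}
0.0726
side [[402.58519272   0.         273.02542296]
 [  0.         402.58519272 205.70084147]
 [  0.           0.           1.        ]] [ 0.13450846 -0.34399367  0.85915345] [ 0.86555625  0.32278735 -0.12461492 -0.36206605] None ['color', 'mtx', 'eye', 'rotation']
side pecan [(array([365.1, 407.6]), 0.75), (array([256.2, 289.4]), 0.6)]
side nutcracker [(array([255.2, 2
[... 1082 characters left out ...]
91)]
top pecan_bowl [(array([188.8, 409.6]), 0.89)]
top pie_dish [(array([243.1, 128. ]), 0.79)]
wrist [[325.1922621    0.         277.72885625]
 [  0.         325.1922621  208.25716433]
 [  0.           0.           1.        ]] None None [[ 9.99998844e-01 -1.07466936e-03  1.07546774e-03 -8.74951381e-05]
 [-6.70794047e-04 -9.46659634e-01 -3.22234522e-01 -8.34129008e-02]
 [ 1.36439746e-03  3.22233428e-01 -9.46659261e-01 -6.91020338e-02]
 [ 0.00000000e+00  0.00000000e+00  0.00000000e+00  1.00000000e+00]] ['color', 'mtx', 'hand_eye']
wrist pecan []
wrist nutcracker []
wrist upper_handle []
wrist cup []
wrist grip []
wrist pivot []
wrist mug []
wrist jar []
wrist pecan_bowl []
wrist pie_dish []
```

```bash
sed -i "s/np.array(d\['rotation'\])/rot(d['rotation']).as_matrix()/g" h.py && cat >> h.py <<'E'
E
python3 - <<'E'
from h import *
import cv2
for n in ['side0','top0']:
    im=cv2.imread(f'pics/{n}.png'); cv2.imwrite(f'pics/{n}b.png',cv2.resize(im,(800,600),interpolation=cv2.INTER_CUBIC))
E
```

```text
(no output)
```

View pics/side0b.png

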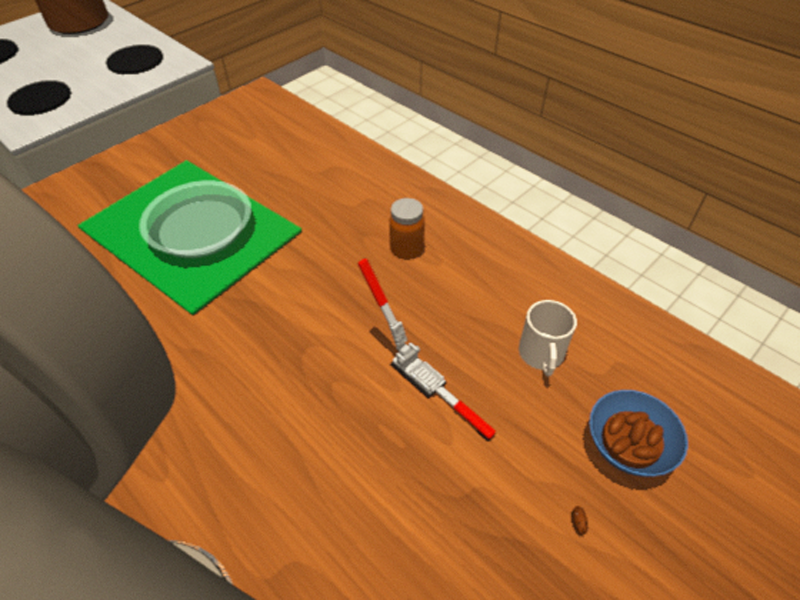

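View pics/top0b.png

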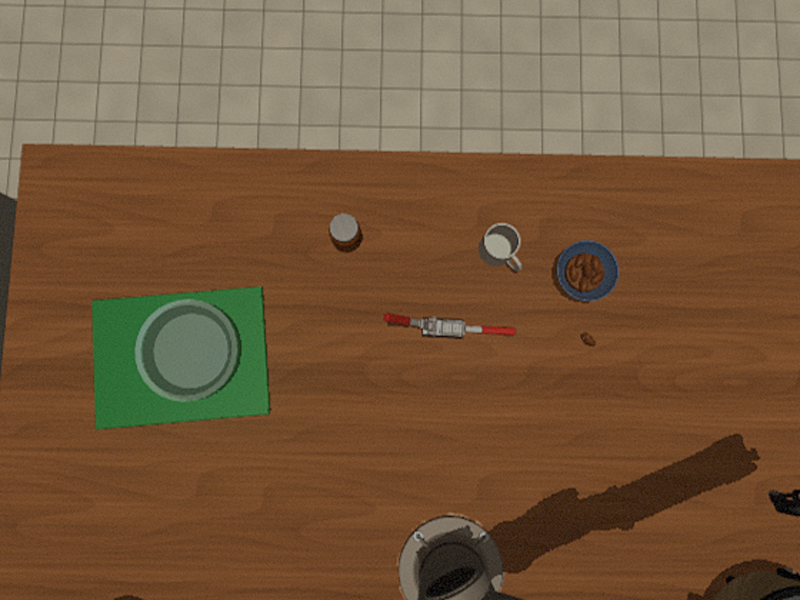

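```bash
python3 - <<'E'
from h import *
o=get_obs()
D={c:read_camera(c) for c in ['side','top']}
S=.7
P={'pecan':((520,580),(339,588),.012),'lowerhandle_end':((434,490),(331,514),.012),'cup':((375,426),(327,450),.018),'grip_end':((263,364),(318,386),.2),'bowl':((437,636),(271,587),.03),'mug_rim':((317,551),(240,502),.095)}
for k,(a,b,z) in P.items():
    pa=np.array(a)*S; pb=np.array(b)*S
    o1,v1=ray('side',D['side'],pa); o2,v2=ray('top',D['top'],pb)
    A=np.stack([v1,-v2],1); t=np.linalg.lstsq(A,o2-o1,rcond=None)[0]
    q1=o1+v1*t[0];q2=o2+v2*t[1]
    print(k,onz('side',D['side'],pa,z).round(3),onz('top',D['top'],pb,z).round(3),((q1+q2)/2).round(3),np.linalg.norm(q1-q2).round(4))
m=silhouettes('side','pecan')
for x in m: print(x['conf'],x['pixel'],x['mask'].sum())
for c in ['side','top']:
  m=silhouettes(c,'pecan')
  for x in m:
    if x['mask'].sum()>10 and x['conf']>.3:
      cc=np.array([onz(c,D[c],p,.011) for p in np.argwhere(x['mask'])])[:,:2]
      C=np.cov(cc.T); w,V=np.linalg.eigh(C); print(c,x['conf'],cc.mean(0).round(4),np.sqrt(w)*4,np.degrees(np.arctan2(V[1,1],V[0,1])))
E
```

```text
pecan [ 0.523 -0.322  0.012] [ 0.522 -0.322  0.012] [ 0.522 -0.322  0.013] 0.0001
lowerhandle_end [ 0.538 -0.145  0.012] [ 0.538 -0.148  0.012] [ 0.537 -0.147  0.016] 0.0023
cup [0.545 0.001 0.018] [0.545 0.003 0.018] [0.546 0.002 0.016] 0.0017
grip_end [0.541 0.137 0.2  ] [0.545 0.152 0.2  ] [0.549 0.151 0.183] 0.0055
bowl [ 0.684 -0.313  0.03 ] [ 0.681 -0.317  0.03 ] [ 0.679 -0.314  0.038] 0.0016
mug_rim [ 0.738 -0.103  0.095] [ 0.736 -0.106  0.095] [ 0.735 -0.105  0.099] 0.0007
0.7 [362.9, 406.1] 173
side 0.7 [ 0.5242 -0.3212] [0.02203472 0.0418889 ] -137.49944533439867
```

>>> apply_moves --moves '[[[-2,-4,0.5],[0,0,-0.6],1],[[-4,-8,1],[0,0,-1.2],1],[[-6,-12,1.6],[0,0,-1.8],1],[[-7.8,-15.3,2.1],[0,0,-2.3],1],[[-7.8,-15.3,2.1],[0,0,-2.3],1],[[-7.8,-15.3,2.1],[0,0,-2.3],1],[[-7.8,-15.3,2.1],[0,0,-2.3],1],[[-7.8,-15.3,2.1],[0,0,-2.3],1],[[-7.8,-15.3,2.1],[0,0,-2.3],1],[[-7.8,-15.3,2.1],[0,0,-2.3],1]]'

```text
t: 3.15
eef_pos: [0.5208, -0.3247, 0.2516]
tool_rot: [0.0, 0.915, -0.402, 0.0]
contact_force: [0.2, -0.8, -0.1]
gripper_width: 0.998
```

```bash
python3 - <<'E'
from h import *
o=get_obs(); d=read_camera('wrist'); print(o['t'],o['eef_pos'],o['tool_rot'])
im=d['color'].copy()
m=silhouettes('wrist','pecan')
for x in m:
    print(x['conf'],x['pixel'],x['mask'].sum())
    if x['conf']>.3:
      cc=np.array([onz('wrist',d,p,.011,o) for p in np.argwhere(x['mask'])])[:,:2]
      w,V=np.linalg.eigh(np.cov(cc.T)); print(cc.mean(0).round(4),np.sqrt(w)*4,np.degrees(np.arctan2(V[1,1],V[0,1])))
      r=cv2.minAreaRect(cc.astype(np.float32)*1000); print(r)
save(cv2.resize(im,(800,600)),'w1.png')
T=rot(o['tool_rot']).as_matrix(); print(T.round(4),np.degrees(np.arctan2(T[1,0],T[0,0])))
E
```

```text
3.15 [ 0.52083285 -0.32470774  0.25156386] [ 4.81778265e-04  9.15442073e-01 -4.02449472e-01  3.09816100e-05]
0.92 [182.9, 278.7] 683
[ 0.5229 -0.3198] [0.02077857 0.04179546] -135.85350427879155
((523.175048828125, -320.0602722167969), (40.58669662475586, 19.66026496887207), 42.02155303955078)
[[ 6.761e-01 -7.368e-01 -3.000e-04]
 [-7.368e-01 -6.761e-01 -9.000e-04]
 [ 4.000e-04  9.000e-04 -1.000e+00]] -47.46278767167136
```

View pics/w1.png

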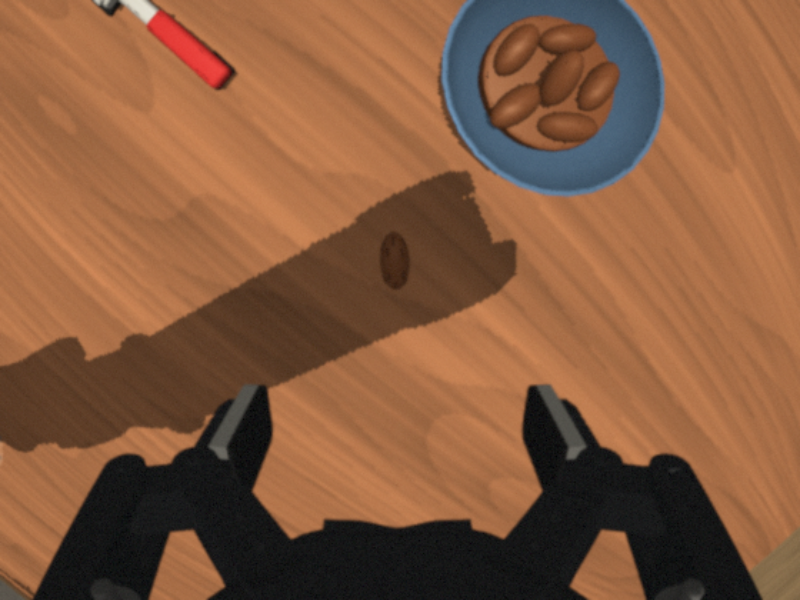

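>>> apply_moves --moves '[[[-0.09,-0.19,1],[0,0,-0.1],0],[[-0.09,-0.19,2],[0,0,-0.1],0],[[-0.09,-0.19,3],[0,0,-0.1],0],[[-0.09,-0.19,4],[0,0,-0.1],0],[[-0.09,-0.19,4.8],[0,0,-0.1],0],[[-0.09,-0.19,4.8],[0,0,-0.1],0],[[-0.09,-0.19,4.8],[0,0,-0.1],0]]'

```text
t: 4.12
eef_pos: [0.5243, -0.3185, 0.1322]
tool_rot: [0.0, 0.919, -0.393, 0.001]
contact_force: [0.0, -0.1, 0.6]
gripper_width: 0.498
```

```bash
python3 - <<'E'
from h import *
o=get_obs(); d=read_camera('wrist'); print(o['t'],o['eef_pos'],o['gripper_width'])
im=d['color'].copy()
m=silhouettes('wrist','pecan')
T=rot(o['tool_rot']).as_matrix()
for x in m:
    print(x['conf'],x['pixel'],x['mask'].sum())
    if x['conf']>.3:
      cc=np.array([onz('wrist',d,p,.011,o) for p in np.argwhere(x['mask'])])[:,:2]
      w,V=np.linalg.eigh(np.cov(cc.T)); print(cc.mean(0).round(4),np.sqrt(w)*4,np.degrees(np.arctan2(V[1,1],V[0,1])))
      r=cv2.minAreaRect(cc.astype(np.float32)*1000); print(r)
      print('tool off', T.T@(np.r_[cc.mean(0),.011]-o['eef_pos']))
save(cv2.resize(im,(800,600)),'w2.png')
print(np.degrees(np.arctan2(T[1,0],T[0,0])))
E
```

```text
4.125 [ 0.52433914 -0.31853968  0.13221123] 0.49818310496735335
0.56 [240.1, 278.1] 1491
[ 0.5231 -0.3201] [0.02062356 0.04165888] 45.47677302003703
((523.1121826171875, -320.30718994140625), (40.87331008911133, 20.080280303955078), 44.8423957824707)
tool off [9.79528555e-05 2.01438183e-03 1.21210603e-01]
-46.320575865226694
```

View pics/w2.png

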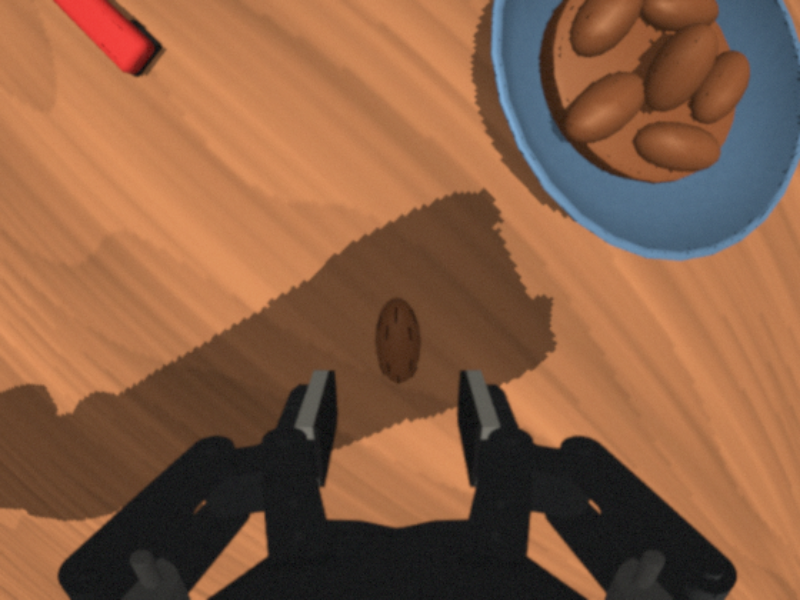

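>>> apply_moves --moves '[[[0,0.08,0.7],[0,0,-0.1],0],[[0,0.08,1.4],[0,0,-0.1],0],[[0,0.08,1.9],[0,0,-0.1],0],[[0,0.08,2.15],[0,0,-0.1],0],[[0,0.08,2.15],[0,0,-0.1],0],[[0,0.08,2.15],[0,0,-0.1],0]]'

```text
t: 4.97
eef_pos: [0.5228, -0.3196, 0.078]
tool_rot: [0.0, 0.923, -0.385, 0.0]
contact_force: [-0.1, 0.4, -0.6]
gripper_width: 0.498
```

```bash
python3 - <<'E'
from h import *
o=get_obs(); d=read_camera('wrist'); print(o['t'],o['eef_pos'],o['gripper_width'],o['contact_force'])
save(cv2.resize(d['color'],(800,600)),'w3.png')
E
```

```text
4.975 [ 0.52276796 -0.31962885  0.07802997] 0.49827207684585106 [-0.11093776  0.42927679 -0.60729881]
```

View pics/w3.png

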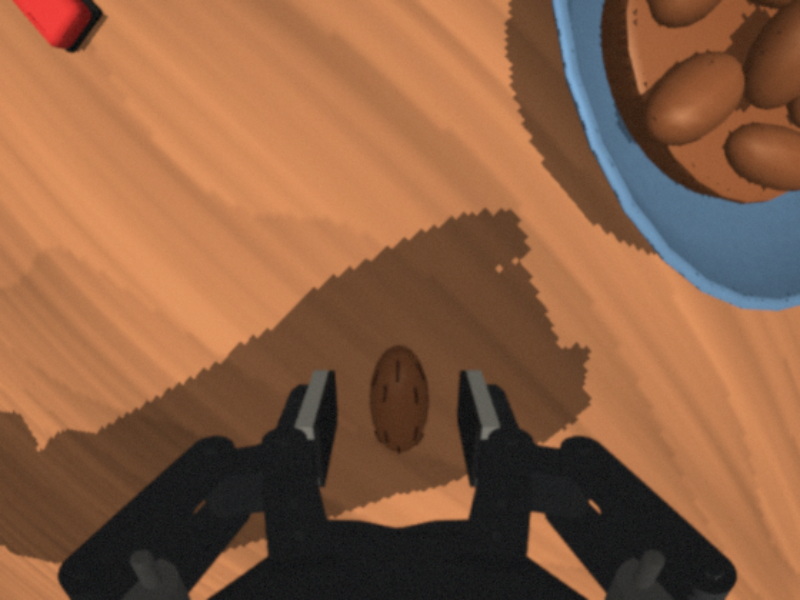

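```bash
python3 - <<'E'
from h import *
o=get_obs(); d=read_camera('wrist')
T=rot(o['tool_rot']).as_matrix(); p=o['eef_pos']
im=cv2.resize(d['color'],(800,600))
for z,c in [(.073,(255,0,0)),(.066,(0,255,0)),(.054,(0,0,255)),(.03,(255,255,0))]:
  for x in (-.021,.021):
    for y in (-.011,.011):
      q=proj('wrist',d,T@np.array([x,y,z])+p,o)/.7
      cv2.circle(im,(int(q[1]),int(q[0])),4,c,-1); print(z,x,y,q.round())
save(im,'w4.png')
E
```

```text
0.073 -0.021 -0.011 [364. 336.]
0.073 -0.021 0.011 [417. 339.]
0.073 0.021 -0.011 [364. 458.]
0.073 0.021 0.011 [417. 454.]
0.066 -0.021 -0.011 [373. 333.]
0.066 -0.021 0.011 [428. 337.]
0.066 0.021 -0.011 [374. 460.]
0.066 0.021 0.011 [428. 457.]
0.054 -0.021 -0.011 [392. 329.]
0.054 -0.021 0.011 [448. 333.]
0.054 0.021 -0.011 [392. 465.]
0.054 0.021 0.011 [448. 460.]
0.03 -0.021 -0.011 [437. 317.]
0.03 -0.021 0.011 [497. 324.]
0.03 0.021 -0.011 [437. 477.]
0.03 0.021 0.011 [497. 470.]
```

View pics/w4.png

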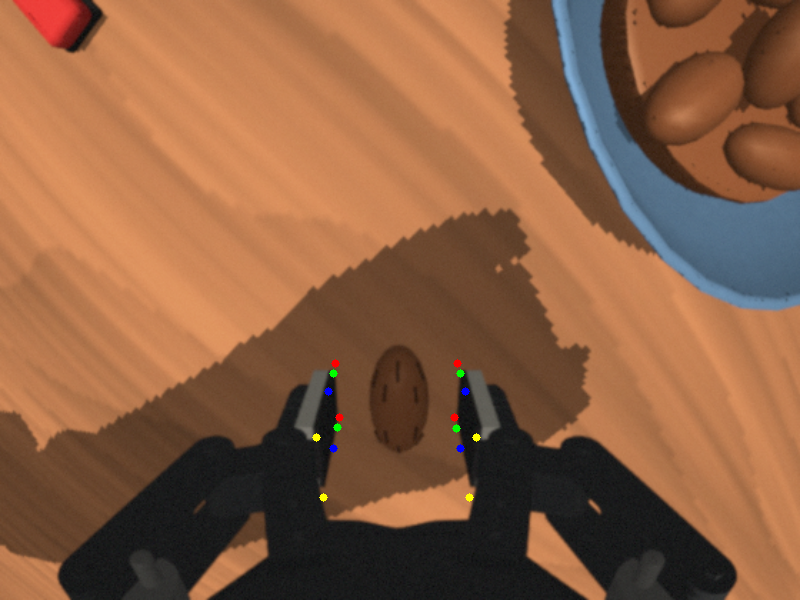

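>>> apply_moves --moves '[[[0,0,0.06],[0,0,0],-0.2],[[0,0,0.06],[0,0,0],-0.4],[[0,0,0.06],[0,0,0],-0.6],[[0,0,0.06],[0,0,0],-0.8],[[0,0,0.06],[0,0,0],-0.8],[[0,0,0.06],[0,0,0],-0.8]]' --force 20

```text
t: 5.82
eef_pos: [0.5225, -0.3196, 0.0763]
tool_rot: [0.0, 0.923, -0.385, 0.0]
contact_force: [0.3, -0.6, 2.1]
gripper_width: 0.228
```

```bash
python3 - <<'E'
from h import *
o=get_obs(); d=read_camera('wrist'); print(o['t'],o['eef_pos'],o['gripper_width'],o['contact_force'])
save(cv2.resize(d['color'],(800,600)),'w5.png')
E
```

```text
5.825 [ 0.52252773 -0.3195811   0.07629926] 0.22766198066613236 [ 0.25151723 -0.59653543  2.07014557]
```

View pics/w5.png

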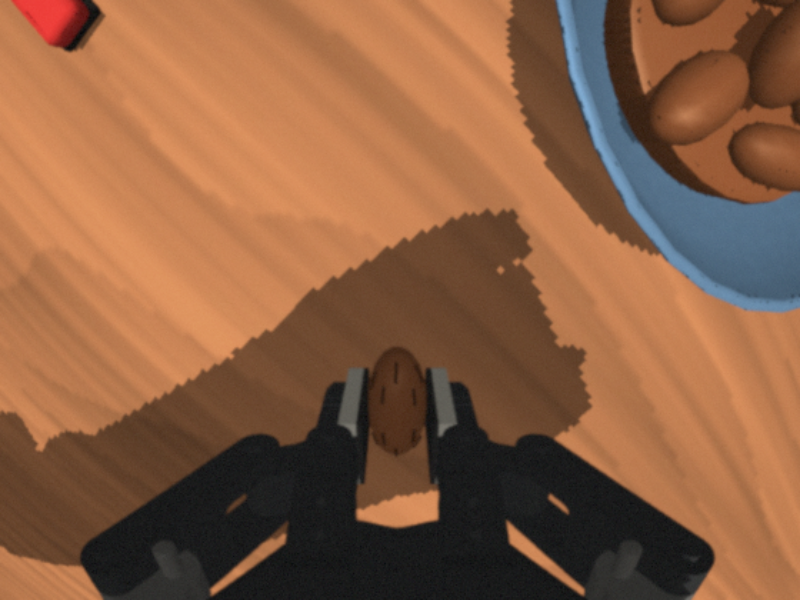

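>>> apply_moves --moves '[[[0,0,-1],[0,0,0],-0.8],[[0,0,-2.5],[0,0,0],-0.8],[[0,0,-4],[0,0,0],-0.8],[[-0.8,-0.9,-5.5],[0,0,-0.6],-0.8],[[-2.4,-2.7,-7],[0,0,-1.4],-0.8],[[-4,-4.6,-7],[0,0,-2.2],-0.8],[[-5.6,-6.5,-7],[0,0,-3],-0.8],[[-7.2,-8.3,-7],[0,0,-3.8],-0.8],[[-8.4,-9.65,-7],[0,0,-4.3],-0.8],[[-8.4,-9.65,-7],[0,0,-4.3],-0.8],[[-8.4,-9.65,-7],[0,0,-4.3],-0.8],[[-8.4,-9.65,-7],[0,0,-4.3],-0.8]]'

```text
t: 7.38
eef_pos: [0.5461, -0.0024, 0.2509]
tool_rot: [0.0, 1.0, -0.022, -0.0]
contact_force: [1.0, 0.4, -0.6]
gripper_width: 0.227
```

```bash
python3 - <<'E'
from h import *
o=get_obs(); d=read_camera('wrist'); print(o['t'],o['eef_pos'],o['gripper_width'],o['contact_force'],o['q'].round(2))
for q in ['nutcracker','upper_handle','pecan']:
    print(q,[(x['pixel'],x['conf']) for x in look_for('wrist',q)][:3])
T=rot(o['tool_rot']).as_matrix();print(np.degrees(np.arctan2(T[1,0],T[0,0])))
save(d['color'],'w6s.png');save(cv2.resize(d['color'],(800,600)),'w6.png')
d=read_camera('side'); save(cv2.resize(d['color'][130:340,200:480],(800,600)),'s6.png')
E
```

```text
7.375 [ 0.54608354 -0.00243253  0.25086773] 0.22682690934811467 [ 1.04016195  0.42363557 -0.6311355 ] [ 0.27  0.37 -0.47  1.89  0.2   0.93 -0.34]
nutcracker [([131.8, 271.8], 0.56)]
upper_handle [([60.3, 275.1], 0.71)]
pecan [([281.8, 279.5], 0.74)]
-2.4807532303817177
```

View pics/w6.png

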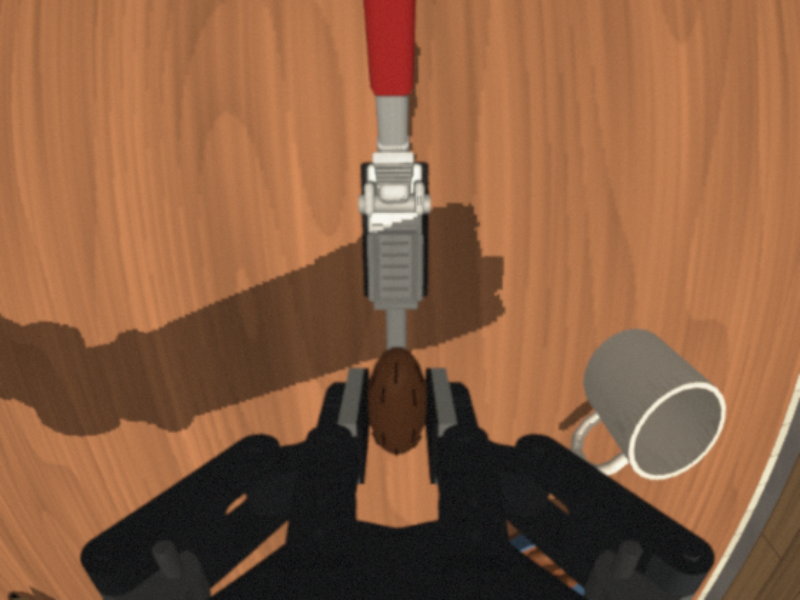

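View pics/s6.png

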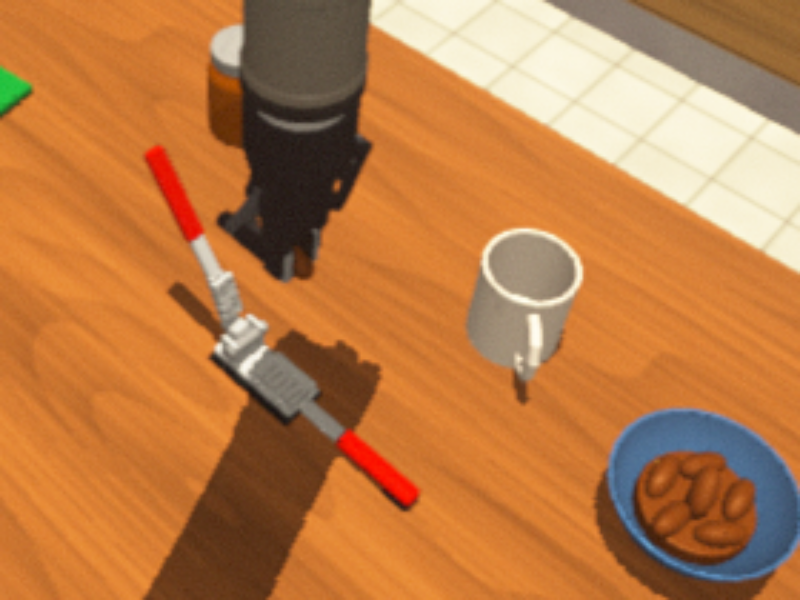

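```bash
python3 - <<'E'
from h import *
im=cv2.imread('pics/w6s.png'); cv2.imwrite('pics/w6c.png',cv2.resize(im[60:260,215:345],(520,800)[:2] if 0 else (390,600),interpolation=cv2.INTER_CUBIC))
im=cv2.imread('pics/w6s.png'); cv2.imwrite('pics/w6d.png',cv2.resize(im[95:225,225:330],(484,600),interpolation=cv2.INTER_CUBIC))
E
```

```text
(no output)
```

View pics/w6d.png

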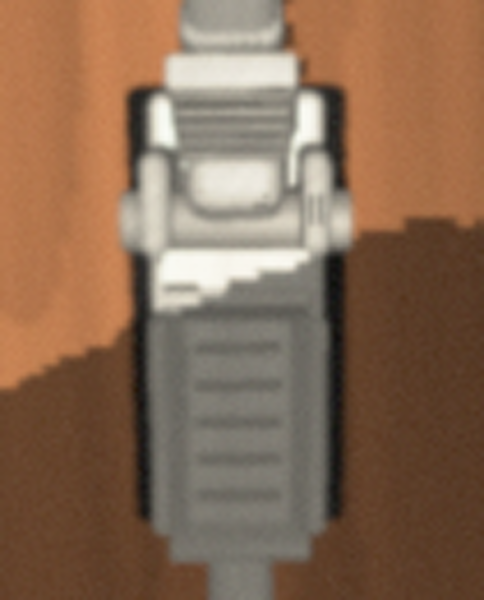

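```bash
python3 - <<'E'
from h import *
o=get_obs(); d=read_camera('wrist')
S=4.615
def px(r,c): return np.array([95+r/S,225+c/S])
for n,r,c,z in [('cup',422,238,.016),('g1',348,237,.016),('g5',494,238,.016),('pin',222,236,.034),('pinL',222,120,.034),('pinR',222,353,.034),('wallL',430,150,.022),('wallR',430,326,.022)]:
    print(n,onz('wrist',d,px(r,c),z,o).round(4))
T=rot(o['tool_rot']).as_matrix()
# nut centre from silhouettes
m=[x for x in silhouettes('wrist','pecan') if x['conf']>.3][0]
P=np.argwhere(m['mask']); print(P.mean(0),P.min(0),P.max(0))
for px_ in [(P[:,0].min(),P[P[:,0].argmin(),1]),(P[:,0].max(),P[P[:,0].argmax(),1])]:
    w=onz('wrist',d,px_,o['eef_pos'][2]-.0763+.011,o); print('nut end',w.round(4),(T.T@(w-o['eef_pos'])).round(4))
# lower handle end from side
ds=read_camera('side')
for q in ['nutcracker','pecan','grip']:
  for x in silhouettes('side',q)[:1]:
    print(q,x['conf'],x['pixel'],x['mask'].sum())
    np.save(f'{q}_m.npy',x['mask'])
E
```

```text
cup [0.5455 0.0011 0.016 ]
g1 [0.5459 0.0169 0.016 ]
g5 [ 0.5448 -0.0147  0.016 ]
pin [0.547  0.0455 0.034 ]
pinL [0.5248 0.0466 0.034 ]
pinR [0.5694 0.0447 0.034 ]
wallL [0.5274 0.0017 0.022 ]
wallR [5.636e-01 3.000e-04 2.200e-02]
[280.31589378 277.57233452] [243 258] [317 298]
nut end [0.5457 0.0198 0.1858] [-0.0014 -0.021   0.0653]
nut end [ 0.5432 -0.0225  0.1858] [-0.0021  0.0213  0.0653]
nutcracker 0.86 [253.9, 290.1] 1592
pecan 0.56 [222.3, 308.3] 55
grip 0.62 [217.8, 269.8] 580
```

>>> apply_moves --moves '[[[-0.02,-0.14,1],[0,0,0],-0.8],[[-0.02,-0.14,2.4],[0,0,0],-0.8],[[-0.02,-0.14,3.8],[0,0,0],-0.8],[[-0.02,-0.14,5],[0,0,0],-0.8],[[-0.02,-0.14,5.4],[0,0,0],-0.8],[[-0.02,-0.14,5.4],[0,0,0],-0.8],[[-0.02,-0.14,5.4],[0,0,0],-0.8]]'

```text
t: 8.8
eef_pos: [0.5467, 0.0031, 0.1174]
tool_rot: [-0.0, 1.0, -0.02, 0.001]
contact_force: [0.2, 0.6, 0.1]
gripper_width: 0.225
```

```bash
python3 - <<'E'
from h import *
o=get_obs(); d=read_camera('wrist'); print(o['t'],o['eef_pos'],o['gripper_width'],o['contact_force'])
save(cv2.resize(d['color'],(800,600)),'w7.png')
d=read_camera('side'); save(cv2.resize(d['color'][180:330,200:400],(800,600)),'s7.png')
E
```

```text
8.8 [0.54674456 0.00311282 0.11736689] 0.22538960295209765 [0.17202192 0.6241516  0.07584535]
```

View pics/w7.png

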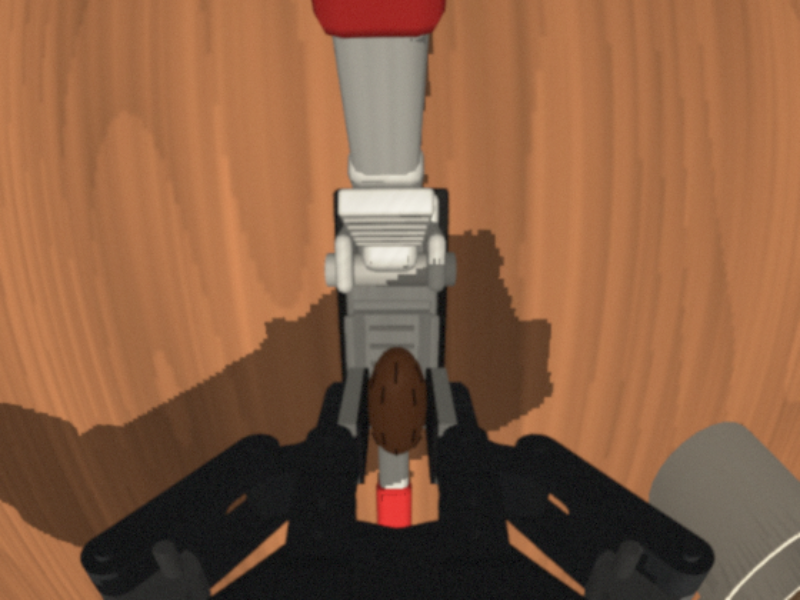

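View pics/s7.png

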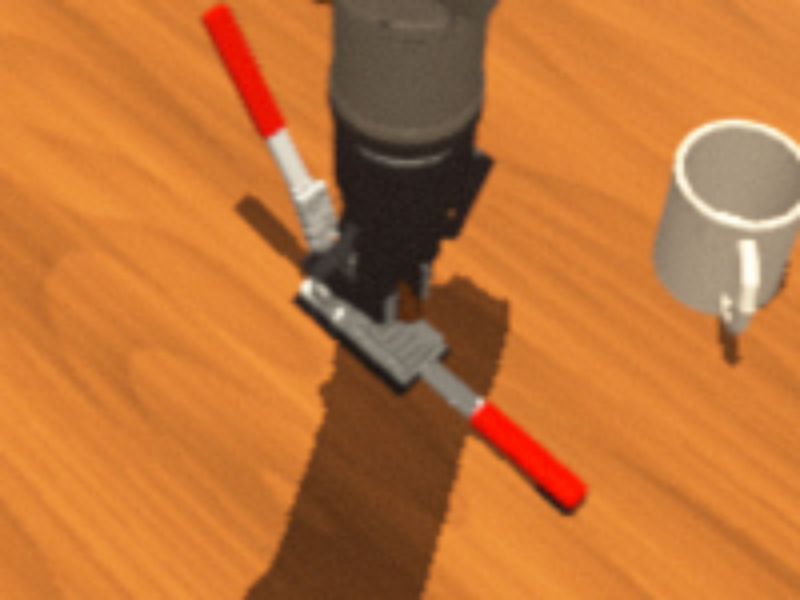

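```bash
python3 - <<'E'
from h import *
for i in range(2):
    o=get_obs(); d=read_camera('wrist'); print(o['eef_pos'])
for n,r,c,z in [('pin',270,391,.034),('g1',327,391.5,.016),('g2',345,391.5,.016),('wallL',325,346,.022),('wallR',325,439,.022)]:
    print(n,onz('wrist',d,np.array([r,c])*.7,z,o).round(4))
E
```

```text
[0.54663795 0.00303594 0.11734789]
[0.54649704 0.00296658 0.11719441]
pin [0.5466 0.0445 0.034 ]
g1 [0.5454 0.0162 0.016 ]
g2 [0.5451 0.0084 0.016 ]
wallL [0.5282 0.0202 0.022 ]
wallR [0.5638 0.0187 0.022 ]
```

>>> apply_moves --moves '[[[-0.06,0.1,0.3],[0,0,0],-0.8],[[-0.06,0.1,0.6],[0,0,0],-0.8],[[-0.06,0.1,0.85],[0,0,0],-0.8],[[-0.06,0.1,0.94],[0,0,0],-0.8],[[-0.06,0.1,0.94],[0,0,0],-0.8],[[-0.06,0.1,0.94],[0,0,0],-0.8]]'

```text
t: 9.75
eef_pos: [0.5439, 0.0005, 0.0952]
tool_rot: [0.001, 1.0, -0.02, -0.0]
contact_force: [-11.0, -1.5, 36.1]
gripper_width: 0.225
```

```bash
python3 - <<'E'
from h import *
o=get_obs(); d=read_camera('wrist'); print(o['t'],o['eef_pos'],o['gripper_width'],o['contact_force'])
save(cv2.resize(d['color'],(800,600)),'w8.png')
E
```

```text
9.75 [0.54388503 0.00054938 0.09521135] 0.2248707577293082 [-11.01825906  -1.46012537  36.12683752]
```

View pics/w8.png

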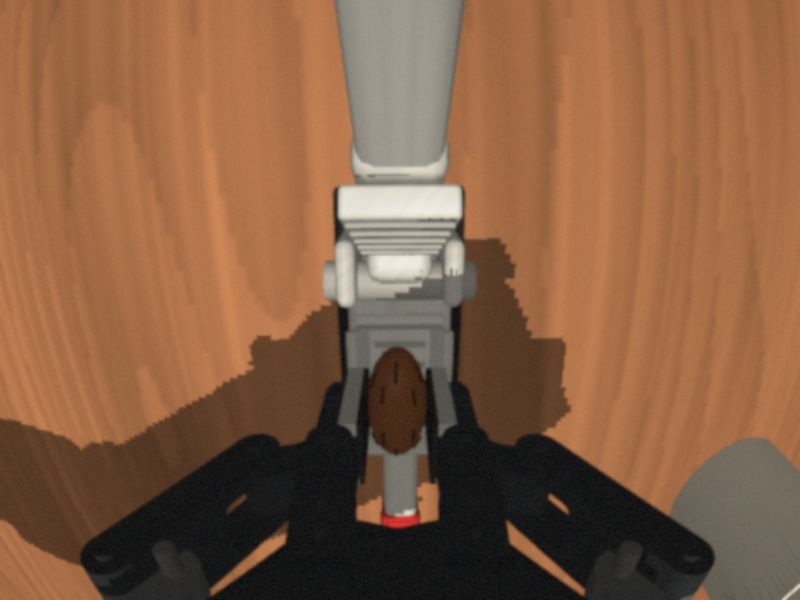

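>>> apply_moves --moves '[[[0.03,0,-0.06],[0,0,0],-0.8],[[0.03,0,-0.06],[0,0,0],-0.8]]'

```text
t: 10.05
eef_pos: [0.544, 0.0005, 0.0954]
tool_rot: [0.001, 1.0, -0.02, -0.001]
contact_force: [-8.7, -1.5, 23.6]
gripper_width: 0.231
```

```bash
python3 - <<'E'
from h import *
o=get_obs(); d=read_camera('side'); print(o['t'],o['eef_pos'],o['gripper_width'],o['contact_force'])
save(cv2.resize(d['color'][200:300,240:380],(800,571),interpolation=cv2.INTER_CUBIC),'s8.png')
E
```

```text
10.05 [5.43991703e-01 4.75748057e-04 9.54115941e-02] 0.2309433860393629 [-8.69462445 -1.47375127 23.62271665]
```

View pics/s8.png

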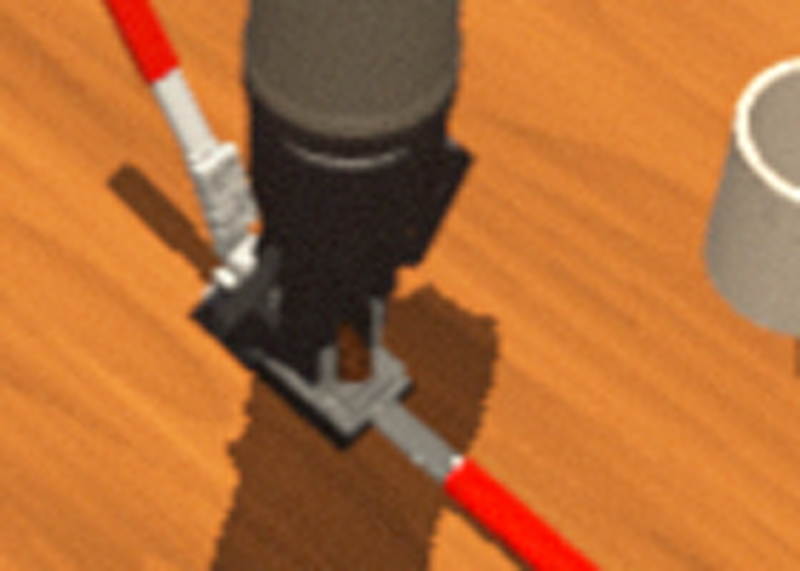

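>>> apply_moves --moves '[[[0,0,-0.09],[0,0,0],-0.8],[[0,0,-0.09],[0,0,0],-0.8]]'

```text
t: 10.35
eef_pos: [0.5451, 0.0006, 0.0962]
tool_rot: [-0.0, 1.0, -0.02, 0.0]
contact_force: [0.0, 0.1, 0.6]
gripper_width: 0.225
```

```bash
python3 - <<'E'
from h import *
o=get_obs(); d=read_camera('wrist'); print(o['t'],o['eef_pos'],o['gripper_width'],o['contact_force'])
save(cv2.resize(d['color'][170:350,180:380],(666,600),interpolation=cv2.INTER_CUBIC),'w9.png')
E
```

```text
10.35 [0.54510216 0.00059193 0.09622858] 0.2247073011575227 [0.02835164 0.09037727 0.57705219]
```

View pics/w9.png

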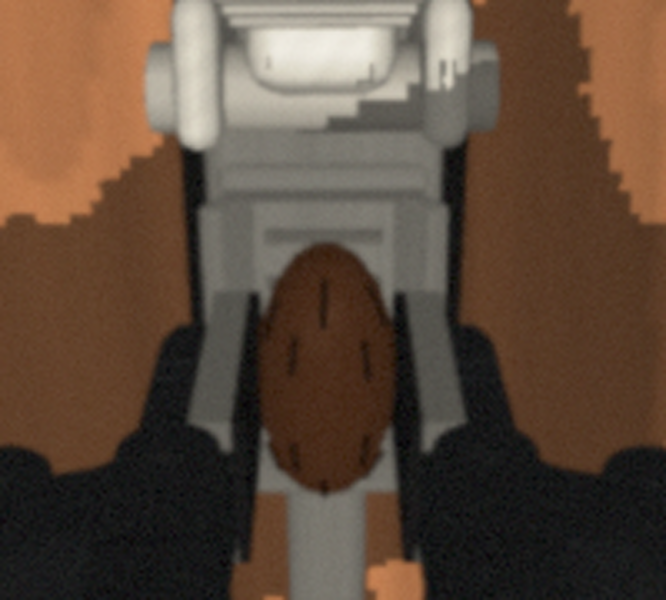

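>>> apply_moves --moves '[[[0,0,0],[0,0,0],-0.5],[[0,0,0],[0,0,0],-0.4],[[0,0,0],[0,0,0],-0.2],[[0,0,0],[0,0,0],0],[[0,0,0],[0,0,0],0]]'

```text
t: 11.02
eef_pos: [0.5451, 0.0005, 0.0964]
tool_rot: [0.0, 1.0, -0.02, 0.0]
contact_force: [1.1, 0.4, -0.3]
gripper_width: 0.497
```

```bash
python3 - <<'E'
from h import *
o=get_obs(); d=read_camera('wrist'); print(o['t'],o['eef_pos'],o['gripper_width'],o['contact_force'])
save(cv2.resize(d['color'][130:350,160:400],(654,600),interpolation=cv2.INTER_CUBIC),'w10.png')
E
```

```text
11.025 [5.45053624e-01 5.02661449e-04 9.64138115e-02] 0.4973895362281728 [ 1.11027759  0.44995775 -0.3124392 ]
```

View pics/w10.png

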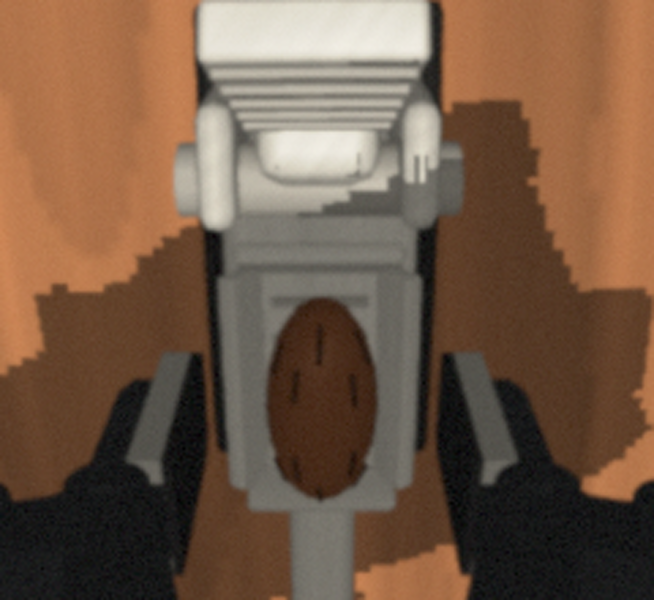

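>>> apply_moves --moves '[[[0,0,-1],[0,0,0],0],[[0,0.5,-2.5],[0,0,0],0],[[0,1,-4.5],[0,0,0],0],[[0,1.2,-6.5],[0,0,0],0],[[0,1.2,-7],[0,0,0],0],[[0,1.2,-7],[0,0,0],0],[[0,1.2,-7],[0,0,0],0]]'

```text
t: 11.95
eef_pos: [0.5429, -0.0294, 0.2697]
tool_rot: [-0.0, 1.0, -0.02, -0.001]
contact_force: [0.2, -0.0, -0.4]
gripper_width: 0.499
```

```bash
python3 - <<'E'
from h import *
o=get_obs(); d=read_camera('wrist'); print(o['t'],o['eef_pos'],o['gripper_width'],o['contact_force'])
im=d['color'].copy(); im=cv2.resize(im,(800,600))
for x in silhouettes('wrist','pecan'):
    P=np.argwhere(x['mask']); print(x['conf'],P.min(0),P.max(0))
    if x['conf']<.4: continue
    cc=np.array([onz('wrist',d,p,.028,o) for p in P])[:,:2]
    w,V=np.linalg.eigh(np.cov(cc.T)); print(cc.mean(0).round(4),np.sqrt(w)*4,np.degrees(np.arctan2(V[1,1],V[0,1])))
    for px_ in [(P[:,0].min(),P[P[:,0].argmin(),1]),(P[:,0].max(),P[P[:,0].argmax(),1])]:
        print('end',onz('wrist',d,px_,.028,o).round(4))
save(im,'w11.png')
d=read_camera('side'); save(cv2.resize(d['color'][150:330,200:420],(733,600),interpolation=cv2.INTER_CUBIC),'s11.png')
for q in ['grip']:
  for x in silhouettes('side',q)[:1]:
    print(q,x['conf'],x['pixel'],x['mask'].sum())
E
```

```text
11.95 [ 0.54289344 -0.02936099  0.26969177] 0.49882385636651466 [ 0.21009385 -0.01892055 -0.36678206]
0.67 [  0 264] [111 294]
[0.5486 0.1031] [0.02690953 0.12832721] 88.0544416439464
end [0.5367 0.1552 0.028 ]
end [0.5447 0.0452 0.028 ]
0.55 [136 269] [176 289]
[0.545  0.0015] [0.02042035 0.04114964] 88.45116016558643
end [0.5437 0.0212 0.028 ]
end [ 0.5412 -0.0181  0.028 ]
grip 0.75 [214.2, 268.3] 530
```

View pics/w11.png

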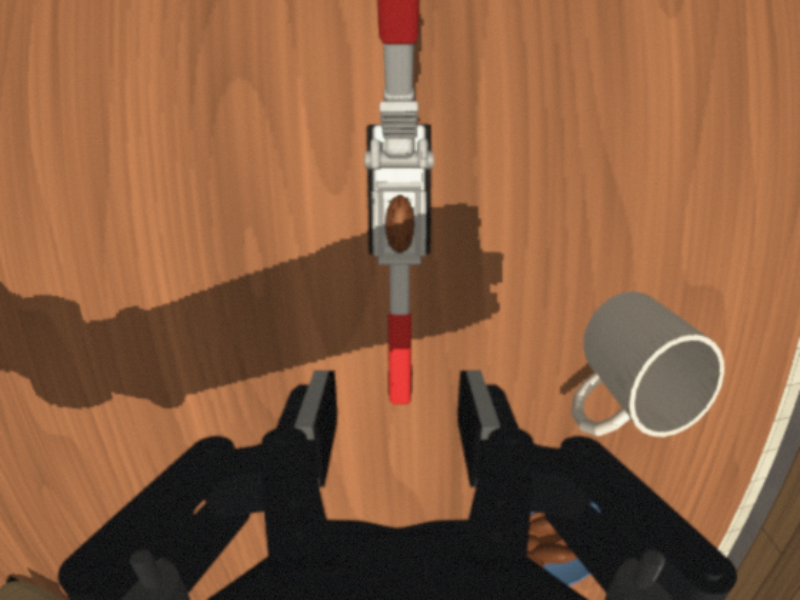

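View pics/s11.png

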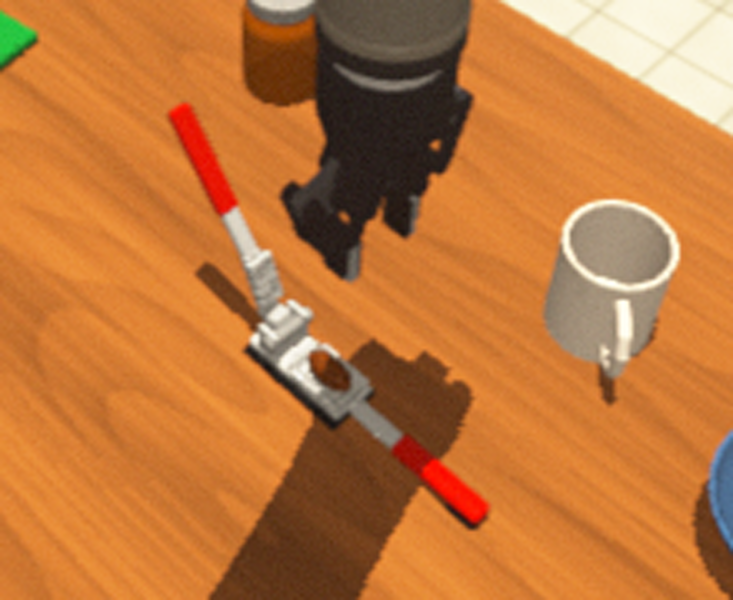

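```bash
python3 - <<'E'
from h import *
a=np.radians(88); X=np.array([np.cos(a),np.sin(a),0]); piv=np.array([.5467,.0452,.034])
ds=read_camera('side'); m=silhouettes('side','grip')[0]['mask']; P=np.argwhere(m); print(P.min(0),P.max(0),P.mean(0))
dt=read_camera('top'); 
for q in [2.0,2.1,2.15,2.2,2.25]:
    r=[]
    for L in [.104,.19]:
        p=piv-L*np.cos(q)*X+np.array([0,0,L*np.sin(q)]); r+=[proj('side',ds,p).round(1),proj('top',dt,p).round(1)]
    print(q,*r)
im=ds['color'].copy(); save(cv2.resize(im[170:270,230:330],(600,600),interpolation=cv2.INTER_NEAREST),'s12.png')
save(cv2.resize(dt['color'][190:260,240:380],(800,400),interpolation=cv2.INTER_NEAREST),'t12.png')
E
```

```text
[182 251] [247 286] [214.81226766 269.57992565]
2.0 [213.9 272.9] [224.2 290.9] [182.9 261.4] [220.9 279.9]
2.1 [213.  270.3] [224.2 287.8] [181.7 256.6] [221. 274.]
2.15 [212.7 269. ] [224.2 286.4] [181.4 254.4] [221.  271.3]
2.2 [212.5 267.9] [224.2 285. ] [181.2 252.3] [221.  268.6]
2.25 [212.4 266.7] [224.2 283.6] [181.3 250.3] [221.1 266.1]
```

View pics/s12.png

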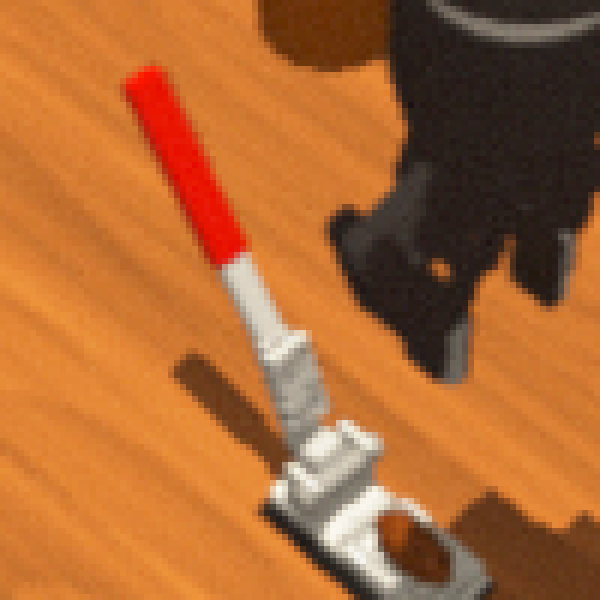

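View pics/t12.png

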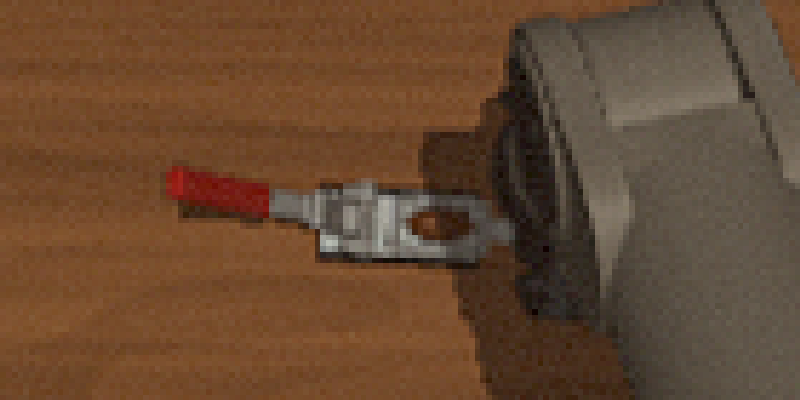

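>>> apply_moves --moves '[[[0,-1,-0.8],[0,0,0],0],[[0,-2.5,-0.8],[0,0,0],0],[[0,-4,-0.8],[0,0,0],0],[[0,-5.5,-0.8],[0,0,0],0],[[0,-6.6,-0.8],[0,0,0],0],[[0,-6.6,-0.8],[0,0,0],0],[[0,-6.6,-0.8],[0,0,0],0]]'

```text
t: 13.18
eef_pos: [0.5505, 0.1344, 0.2911]
tool_rot: [0.0, 1.0, -0.02, -0.0]
contact_force: [-0.1, -0.2, 0.3]
gripper_width: 0.501
```

```bash
python3 - <<'E'
from h import *
o=get_obs(); d=read_camera('wrist'); print(o['t'],o['eef_pos'],o['tool_rot'],o['gripper_width'],o['contact_force'])
a=np.radians(88); X=np.array([np.cos(a),np.sin(a),0]); piv=np.array([.5467,.0452,.034])
im=cv2.resize(d['color'],(800,600))
q=2.17
for L,c in [(.104,(0,255,0)),(.16,(255,255,0)),(.19,(0,0,255)),(0,(255,0,255))]:
    p=piv-L*np.cos(q)*X+np.array([0,0,L*np.sin(q)]); r=proj('wrist',d,p,o)/.7; print(L,p.round(4),r.round(1))
    cv2.circle(im,(int(r[1]),int(r[0])),3,c,-1)
save(im,'w13.png')
E
```

```text
13.175 [0.5505175  0.13440686 0.29113306] [ 4.24798268e-04  9.99790623e-01 -2.04571700e-02 -1.84447719e-04] 0.5007176177916524 [-0.08444521 -0.16753977  0.2594912 ]
0.104 [0.5487 0.1038 0.1199] [351.  395.5]
0.16 [0.5498 0.1354 0.1661] [331.8 394.7]
0.19 [0.5504 0.1523 0.1909] [316.7 394.1]
0 [0.5467 0.0452 0.034 ] [371.4 396.3]
```

View pics/w13.png

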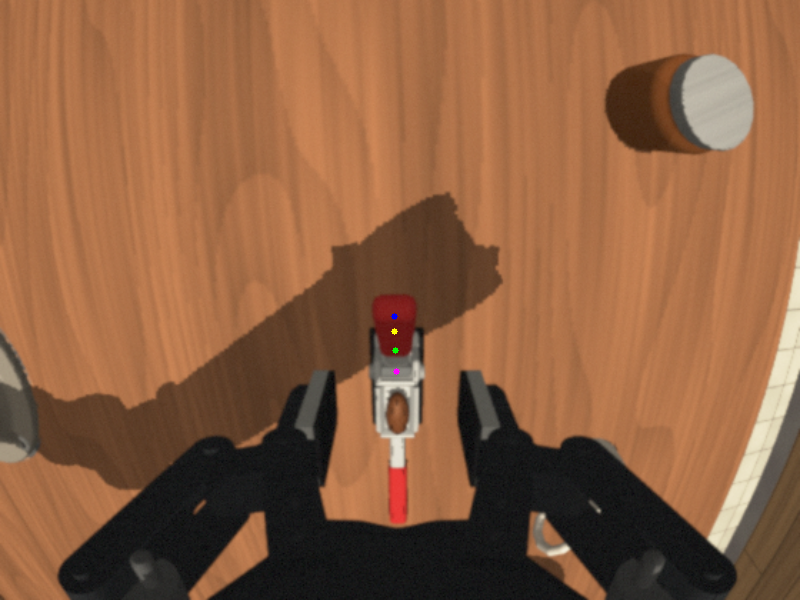

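>>> apply_moves --moves '[[[0,-0.04,0.8],[0,0,0],0],[[0,-0.04,1.6],[0,0,0],0],[[0,-0.04,2.4],[0,0,0],0],[[0,-0.04,2.88],[0,0,0],0],[[0,-0.04,2.88],[0,0,0],0],[[0,-0.04,2.88],[0,0,0],-0.3],[[0,-0.04,2.88],[0,0,0],-0.5],[[0,-0.04,2.88],[0,0,0],-0.9],[[0,-0.04,2.88],[0,0,0],-0.9],[[0,-0.04,2.88],[0,0,0],-0.9]]' --force 20

```text
t: 14.48
eef_pos: [0.5507, 0.1367, 0.22]
tool_rot: [-0.0, 1.0, -0.02, 0.0]
contact_force: [-1.7, 1.4, 5.7]
gripper_width: 0.205
```

```bash
python3 - <<'E'
from h import *
o=get_obs(); d=read_camera('wrist'); print(o['t'],o['eef_pos'],o['tool_rot'],o['gripper_width'],o['contact_force'],o['q'].round(2))
save(cv2.resize(d['color'],(800,600)),'w14.png')
d=read_camera('side'); save(cv2.resize(d['color'][150:300,200:400],(800,600),interpolation=cv2.INTER_CUBIC),'s14.png')
E
```

```text
14.475 [0.55069712 0.13668003 0.22001456] [-1.70919175e-04  9.99797173e-01 -2.01349224e-02  4.10063682e-04] 0.20502753048024377 [-1.73480774  1.39436263  5.73144112] [ 0.05  0.45 -0.52  1.87  0.28  0.9  -0.64]
```

View pics/w14.png

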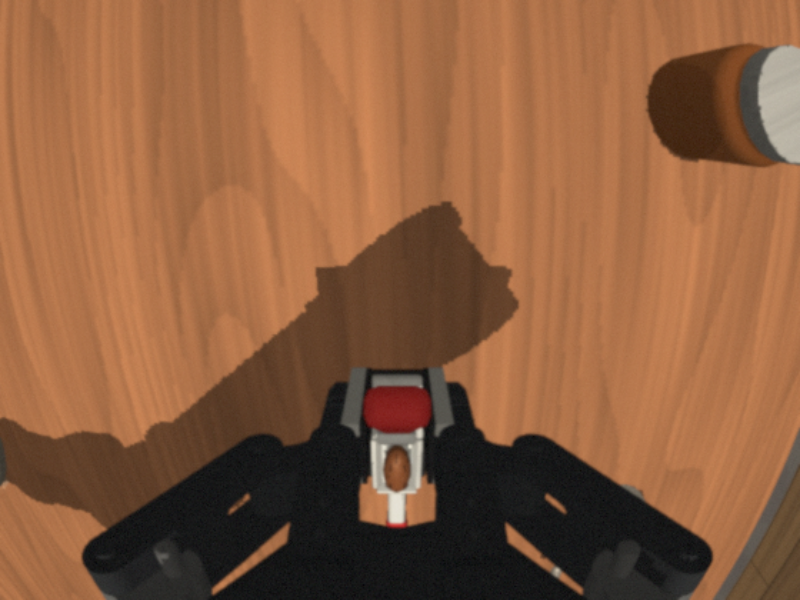

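View pics/s14.png

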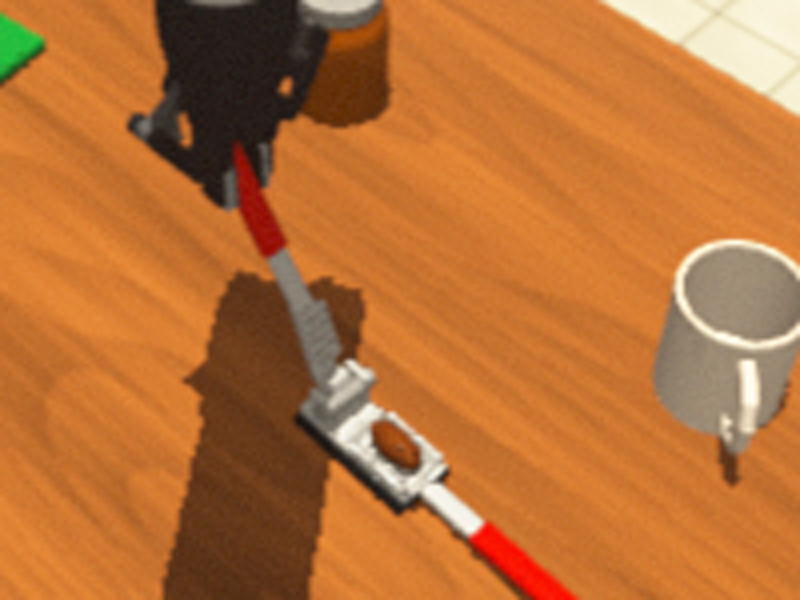

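```bash
python3 - <<'E'
import numpy as np
r=.160;q0=2.17;s0=-r*np.cos(q0);h0=r*np.sin(q0)
for q in np.arange(2.17,.14,-.1):
    s=-r*np.cos(q);h=r*np.sin(q);print(round(q,2),'dy',round((s0-s)/.025,2),'dz',round((h0-h)/.025,2))
E
```

```text
2.17 dy 0.0 dz 0.0
2.07 dy 0.55 dz -0.33
1.97 dy 1.12 dz -0.61
1.87 dy 1.72 dz -0.83
1.77 dy 2.34 dz -0.99
1.67 dy 2.98 dz -1.08
1.57 dy 3.61 dz -1.11
1.47 dy 4.25 dz -1.08
1.37 dy 4.89 dz -0.99
1.27 dy 5.51 dz -0.83
1.17 dy 6.11 dz -0.61
1.07 dy 6.68 dz -0.33
0.97 dy 7.23 dz 0.01
0.87 dy 7.74 dz 0.39
0.77 dy 8.2 dz 0.83
0.67 dy 8.63 dz 1.31
0.57 dy 9.0 dz 1.83
0.47 dy 9.32 dz 2.39
0.37 dy 9.58 dz 2.97
0.27 dy 9.78 dz 3.58
0.17 dy 9.92 dz 4.2
```

>>> apply_moves --moves '[[[0,0.27,-0.17],[0,0,0],-0.9],[[0,0.55,-0.33],[0,0,0],-0.9],[[0,1.12,-0.61],[0,0,0],-0.9],[[0,1.72,-0.83],[0,0,0],-0.9],[[0,2.34,-0.99],[0,0,0],-0.9],[[0,2.98,-1.08],[0,0,0],-0.9],[[0,3.3,-1.1],[0,0,0],-0.9],[[0,3.61,-1.11],[0,0,0],-0.9],[[0,3.61,-1.11],[0,0,0],-0.9]]'

```text
t: 15.7
eef_pos: [0.5469, 0.0444, 0.2474]
tool_rot: [0.001, 1.0, -0.021, -0.0]
contact_force: [-1.4, 0.3, 6.1]
gripper_width: 0.205
```

```bash
python3 - <<'E'
from h import *
o=get_obs(); print(o['t'],o['eef_pos'],o['tool_rot'],o['gripper_width'],o['contact_force'],o['torque'])
d=read_camera('side'); save(cv2.resize(d['color'][150:300,200:400],(800,600),interpolation=cv2.INTER_CUBIC),'s15.png')
E
```

```text
15.7 [0.54687035 0.04440557 0.24735344] [ 6.70230841e-04  9.99780441e-01 -2.09431918e-02 -6.23157451e-05] 0.20509834461812157 [-1.38105191  0.3459631   6.06308925] [0.2026837 0.4559136 0.1083871]
```

View pics/s15.png

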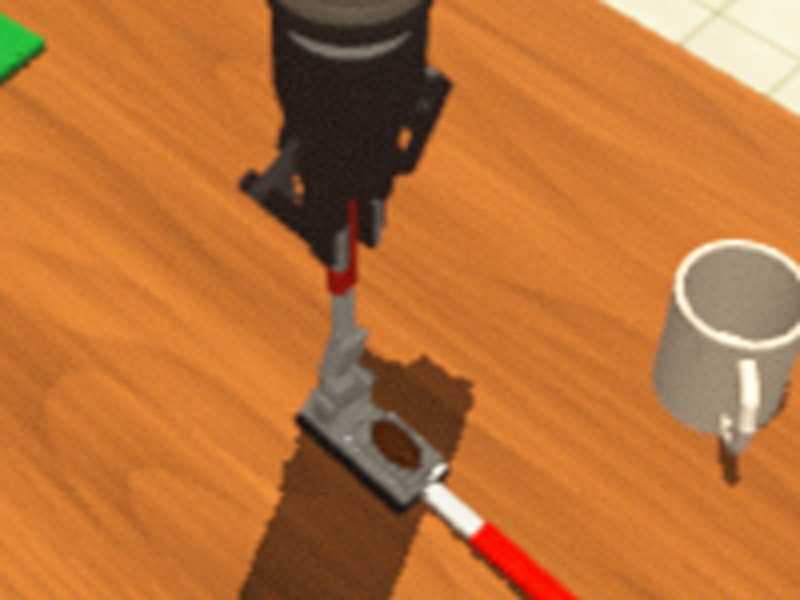

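>>> apply_moves --moves '[[[0,0.3,0.01],[0,0,0],-0.9],[[0,0.64,0.03],[0,0,0],-0.9],[[0,1.28,0.12],[0,0,0],-0.9],[[0,1.9,0.28],[0,0,0],-0.9],[[0,2.5,0.5],[0,0,0],-0.9],[[0,3.07,0.78],[0,0,0],-0.9],[[0,3.62,1.12],[0,0,0],-0.9],[[0,4.13,1.5],[0,0,0],-0.9],[[0,4.59,1.94],[0,0,0],-0.9],[[0,5.02,2.42],[0,0,0],-0.9],[[0,5.2,2.7],[0,0,0],-0.9],[[0,5.39,2.94],[0,0,0],-0.9],[[0,5.39,2.94],[0,0,0],-0.9]]'

```text
t: 17.38
eef_pos: [0.5412, -0.09, 0.1731]
tool_rot: [0.001, 1.0, -0.021, -0.0]
contact_force: [-1.6, -5.1, 4.5]
gripper_width: 0.204
```

```bash
python3 - <<'E'
from h import *
o=get_obs(); print(o['t'],o['eef_pos'],o['tool_rot'],o['gripper_width'],o['contact_force'],o['torque'],o['q'].round(2))
d=read_camera('side'); save(cv2.resize(d['color'][180:330,200:400],(800,600),interpolation=cv2.INTER_CUBIC),'s16.png')
d=read_camera('wrist'); save(cv2.resize(d['color'],(800,600)),'w16.png')
E
```

```text
17.375 [ 0.54116918 -0.09002901  0.17308313] [ 6.61860488e-04  9.99782721e-01 -2.08299387e-02 -4.32449988e-04] 0.20353976050726105 [-1.58378568 -5.06748519  4.45099555] [-0.8832743   0.2084305  -0.00893745] [ 0.4   0.47 -0.44  1.95  0.28  0.78 -0.24]
```

View pics/s16.png

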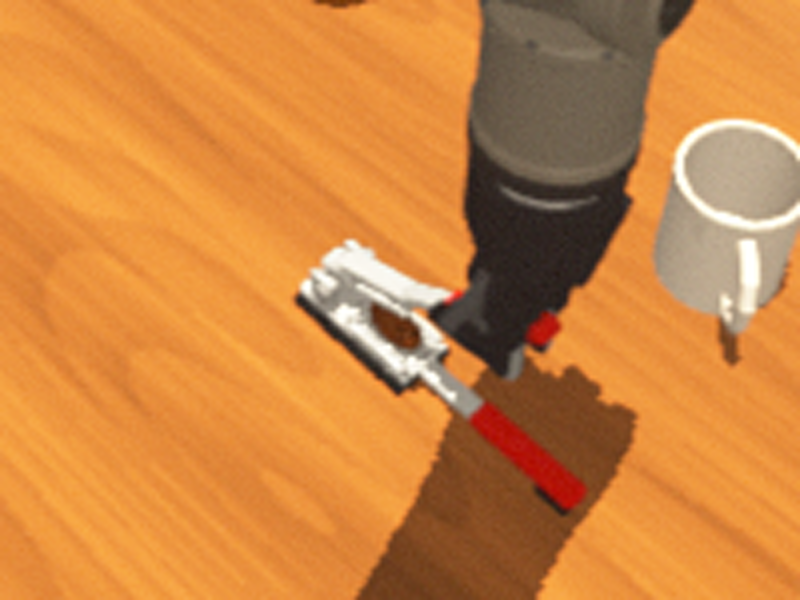

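View pics/w16.png

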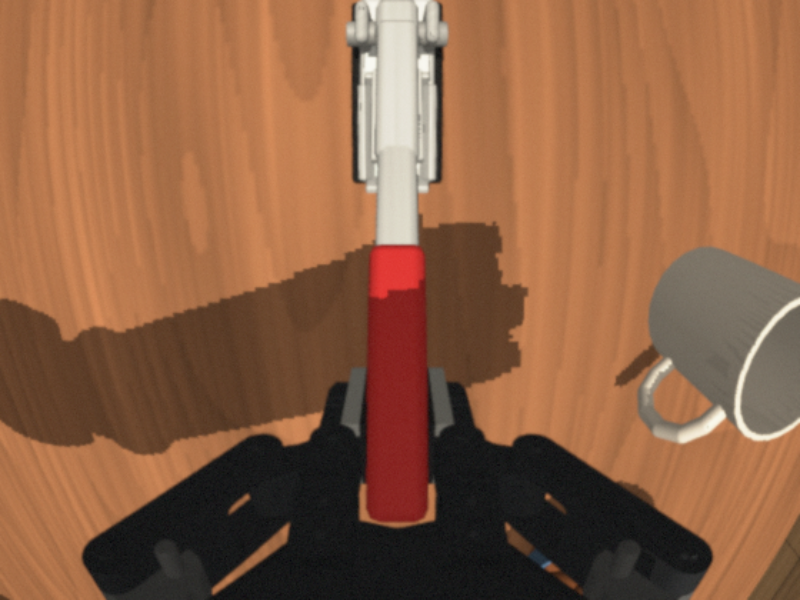

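>>> apply_moves --moves '[[[0,0.1,0.15],[0,0,0],-0.9],[[0,0.2,0.33],[0,0,0],-0.9],[[0,0.3,0.5],[0,0,0],-0.9],[[0,0.38,0.67],[0,0,0],-0.9],[[0,0.46,0.84],[0,0,0],-0.9],[[0,0.46,0.84],[0,0,0],-0.9]]' --force 50

```text
t: 18.23
eef_pos: [0.5411, -0.1006, 0.1525]
tool_rot: [0.0, 1.0, -0.02, 0.0]
contact_force: [-1.0, -4.5, 4.8]
gripper_width: 0.199
```

```bash
python3 - <<'E'
import numpy as np
r=.160;q0=.42
for h in np.arange(0,.05,.002):
    q=np.arcsin(np.sin(q0)-h/r);print(round(q,3),'dz',round(h/.025,2),'dy',round((r*np.cos(q)-r*np.cos(q0))/.025,3))
E
```

```text
0.42 dz 0.0 dy 0.0
0.406 dz 0.08 dy 0.035
0.393 dz 0.16 dy 0.069
0.379 dz 0.24 dy 0.101
0.366 dz 0.32 dy 0.133
0.353 dz 0.4 dy 0.163
0.339 dz 0.48 dy 0.192
0.326 dz 0.56 dy 0.219
0.313 dz 0.64 dy 0.246
0.3 dz 0.72 dy 0.271
0.287 dz 0.8 dy 0.295
0.274 dz 0.88 dy 0.318
0.261 dz 0.96 dy 0.34
0.248 dz 1.04 dy 0.361
0.235 dz 1.12 dy 0.38
0.222 dz 1.2 dy 0.399
0.209 dz 1.28 dy 0.417
0.197 dz 1.36 dy 0.433
0.184 dz 1.44 dy 0.448
0.171 dz 1.52 dy 0.463
0.158 dz 1.6 dy 0.476
0.146 dz 1.68 dy 0.488
0.133 dz 1.76 dy 0.5
0.121 dz 1.84 dy 0.51
0.108 dz 1.92 dy 0.519
```

>>> apply_moves --moves '[[[0,0.07,0.16],[0,0,0],-0.9],[[0,0.13,0.32],[0,0,0],-0.9],[[0,0.16,0.4],[0,0,0],-0.9],[[0,0.16,0.4],[0,0,0],-0.9]]'

```text
t: 18.73
eef_pos: [0.541, -0.1044, 0.1426]
tool_rot: [0.0, 1.0, -0.02, 0.0]
contact_force: [0.4, -4.6, 3.6]
gripper_width: 0.205
```

>>> apply_moves --moves '[[[0,0.015,0.04],[0,0,0],-0.9],[[0,0.03,0.08],[0,0,0],-0.9],[[0,0.03,0.08],[0,0,0],-0.9]]'

```text
t: 19.1
eef_pos: [0.541, -0.1051, 0.1407]
tool_rot: [0.0, 1.0, -0.02, 0.0]
contact_force: [-0.3, -5.1, 4.3]
gripper_width: 0.203
```

>>> apply_moves --moves '[[[0,0.015,0.04],[0,0,0],-0.9],[[0,0.03,0.08],[0,0,0],-0.9],[[0,0.03,0.08],[0,0,0],-0.9]]'

```text
t: 19.48
eef_pos: [0.5409, -0.1057, 0.1386]
tool_rot: [0.0, 1.0, -0.02, 0.0]
contact_force: [0.0, -5.6, 4.3]
gripper_width: 0.206
```

>>> apply_moves --moves '[[[0,0.015,0.04],[0,0,0],-0.9],[[0,0.03,0.08],[0,0,0],-0.9],[[0,0.03,0.08],[0,0,0],-0.9]]'

```text
t: 19.85
eef_pos: [0.5409, -0.1064, 0.1366]
tool_rot: [0.0, 1.0, -0.02, 0.0]
contact_force: [-0.2, -4.8, 3.4]
gripper_width: 0.206
```

>>> apply_moves --moves '[[[0,0.013,0.04],[0,0,0],-0.9],[[0,0.026,0.08],[0,0,0],-0.9],[[0,0.026,0.08],[0,0,0],-0.9]]'

```text
t: 20.23
eef_pos: [0.5408, -0.1069, 0.1346]
tool_rot: [0.0, 1.0, -0.02, 0.0]
contact_force: [0.2, -5.3, 2.6]
gripper_width: 0.203
```

>>> apply_moves --moves '[[[0,0.013,0.04],[0,0,0],-0.9],[[0,0.025,0.08],[0,0,0],-0.9],[[0,0.025,0.08],[0,0,0],-0.9]]'

```text
t: 20.6
eef_pos: [0.5408, -0.1075, 0.1326]
tool_rot: [0.0, 1.0, -0.02, 0.0]
contact_force: [0.3, -4.3, 3.6]
gripper_width: 0.202
```

>>> apply_moves --moves '[[[0,0.012,0.04],[0,0,0],-0.9],[[0,0.024,0.08],[0,0,0],-0.9],[[0,0.024,0.08],[0,0,0],-0.9]]'

```text
t: 20.98
eef_pos: [0.5407, -0.108, 0.1306]
tool_rot: [-0.0, 1.0, -0.02, -0.0]
contact_force: [-1.1, -3.9, 4.1]
gripper_width: 0.201
```

>>> apply_moves --moves '[[[0,0.012,0.04],[0,0,0],-0.9],[[0,0.023,0.08],[0,0,0],-0.9],[[0,0.023,0.08],[0,0,0],-0.9]]'

```text
t: 21.35
eef_pos: [0.5407, -0.1086, 0.1286]
tool_rot: [-0.0, 1.0, -0.02, 0.0]
contact_force: [0.6, -5.2, 4.2]
gripper_width: 0.201
```

>>> apply_moves --moves '[[[0,0.011,0.04],[0,0,0],-0.9],[[0,0.022,0.08],[0,0,0],-0.9],[[0,0.022,0.08],[0,0,0],-0.9]]'

```text
t: 21.72
eef_pos: [0.5406, -0.109, 0.1266]
tool_rot: [-0.0, 1.0, -0.02, -0.0]
contact_force: [0.4, -4.5, 3.2]
gripper_width: 0.203
```

>>> apply_moves --moves '[[[0,0.011,0.04],[0,0,0],-0.9],[[0,0.021,0.08],[0,0,0],-0.9],[[0,0.021,0.08],[0,0,0],-0.9]]'

```text
t: 22.1
eef_pos: [0.5406, -0.1095, 0.1246]
tool_rot: [-0.0, 1.0, -0.02, -0.0]
contact_force: [0.0, -2.9, 3.5]
gripper_width: 0.205
```

>>> apply_moves --moves '[[[0,0.01,0.04],[0,0,0],-0.9],[[0,0.02,0.08],[0,0,0],-0.9],[[0,0.02,0.08],[0,0,0],-0.9]]'

```text
t: 22.48
eef_pos: [0.5406, -0.11, 0.1226]
tool_rot: [-0.0, 1.0, -0.02, -0.0]
contact_force: [0.5, -2.6, 3.2]
gripper_width: 0.204
```

>>> apply_moves --moves '[[[0,0.01,0.04],[0,0,0],-0.9],[[0,0.02,0.08],[0,0,0],-0.9],[[0,0.02,0.08],[0,0,0],-0.9]]'

```text
t: 22.85
eef_pos: [0.5406, -0.1105, 0.1205]
tool_rot: [-0.0, 1.0, -0.02, -0.0]
contact_force: [-0.2, -1.4, 2.0]
gripper_width: 0.204
```

```bash
python3 - <<'E'
from h import *
o=get_obs(); print(o['t'],o['eef_pos'],o['gripper_width'],o['contact_force'],o['torque'])
d=read_camera('side'); save(cv2.resize(d['color'][180:330,200:400],(800,600),interpolation=cv2.INTER_CUBIC),'s17.png')
d=read_camera('wrist'); save(cv2.resize(d['color'],(800,600)),'w17.png')
E
```

```text
22.85 [ 0.54055413 -0.11047609  0.12052931] 0.2035417046263458 [-0.22689371 -1.41108059  2.02269331] [ 0.11460178 -0.11141583 -0.0354231 ]
```

View pics/s17.png

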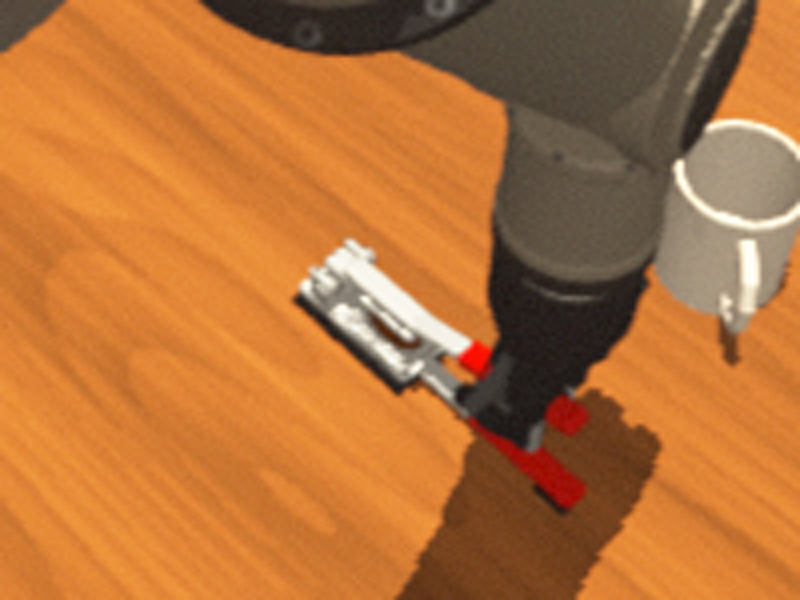

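View pics/w17.png

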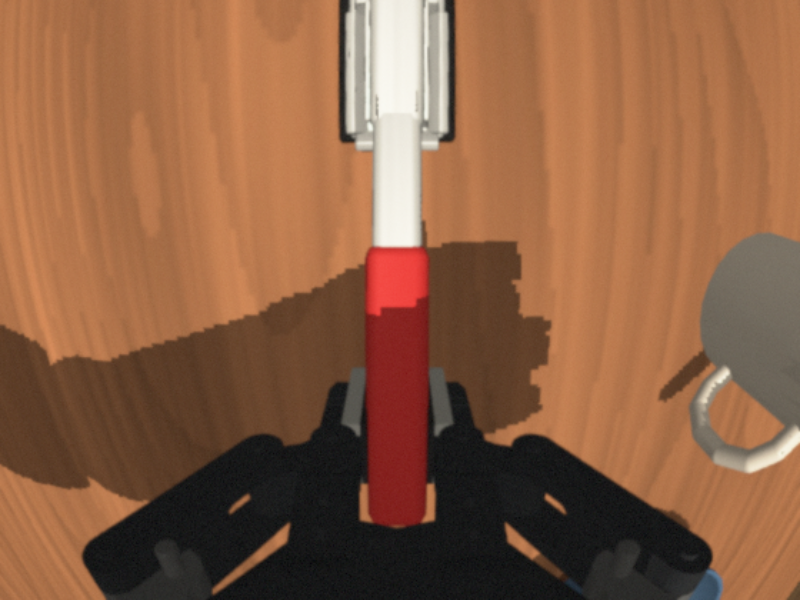

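>>> apply_moves --moves '[[[0,0.009,0.04],[0,0,0],-0.9],[[0,0.018,0.08],[0,0,0],-0.9],[[0,0.018,0.08],[0,0,0],-0.9]]'

```text
t: 23.32
eef_pos: [0.5406, -0.1109, 0.1186]
tool_rot: [-0.0, 1.0, -0.02, 0.0]
contact_force: [0.2, -1.1, 2.2]
gripper_width: 0.206
```

>>> apply_moves --moves '[[[0,0.009,0.04],[0,0,0],-0.9],[[0,0.017,0.08],[0,0,0],-0.9],[[0,0.017,0.08],[0,0,0],-0.9]]'

```text
t: 23.7
eef_pos: [0.5406, -0.1113, 0.1167]
tool_rot: [-0.0, 1.0, -0.02, 0.0]
contact_force: [-0.8, 0.2, 4.7]
gripper_width: 0.195
```

>>> apply_moves --moves '[[[0,0.008,0.04],[0,0,0],-0.9],[[0,0.016,0.08],[0,0,0],-0.9],[[0,0.016,0.08],[0,0,0],-0.9]]'

```text
t: 24.08
eef_pos: [0.5406, -0.1117, 0.1151]
tool_rot: [-0.0, 1.0, -0.02, 0.0]
contact_force: [-1.0, 1.0, 8.4]
gripper_width: 0.201
```

>>> apply_moves --moves '[[[0,0.008,0.03],[0,0,0],-0.9],[[0,0.012,0.06],[0,0,0],-0.9],[[0,0.012,0.06],[0,0,0],-0.9]]'

```text
t: 24.45
eef_pos: [0.5406, -0.1119, 0.114]
tool_rot: [0.0, 1.0, -0.02, 0.0]
contact_force: [-2.4, 1.3, 11.7]
gripper_width: 0.204
```

>>> apply_moves --moves '[[[0,0.006,0.03],[0,0,0],-0.9],[[0,0.012,0.06],[0,0,0],-0.9],[[0,0.012,0.06],[0,0,0],-0.9]]'

```text
t: 24.82
eef_pos: [0.5406, -0.1122, 0.1128]
tool_rot: [0.0, 1.0, -0.02, 0.0]
contact_force: [-4.1, 1.2, 16.5]
gripper_width: 0.206
```

```bash
python3 - <<'E'
from h import *
o=get_obs(); print(o['t'],o['eef_pos'],o['gripper_width'],o['contact_force'],o['torque'],o['tool_rot'])
d=read_camera('side'); save(cv2.resize(d['color'][200:300,250:383],(798,600),interpolation=cv2.INTER_CUBIC),'s18.png')
d=read_camera('wrist'); save(cv2.resize(d['color'],(800,600)),'w18.png')
E
```

```text
24.825 [ 0.54061006 -0.11217458  0.11277338] 0.20622442495975912 [-4.0657602   1.17563218 16.5404368 ] [ 0.65205753  0.87815134 -0.01717812] [ 1.21672503e-04  9.99801117e-01 -1.99422115e-02  1.42486789e-04]
```

View pics/s18.png

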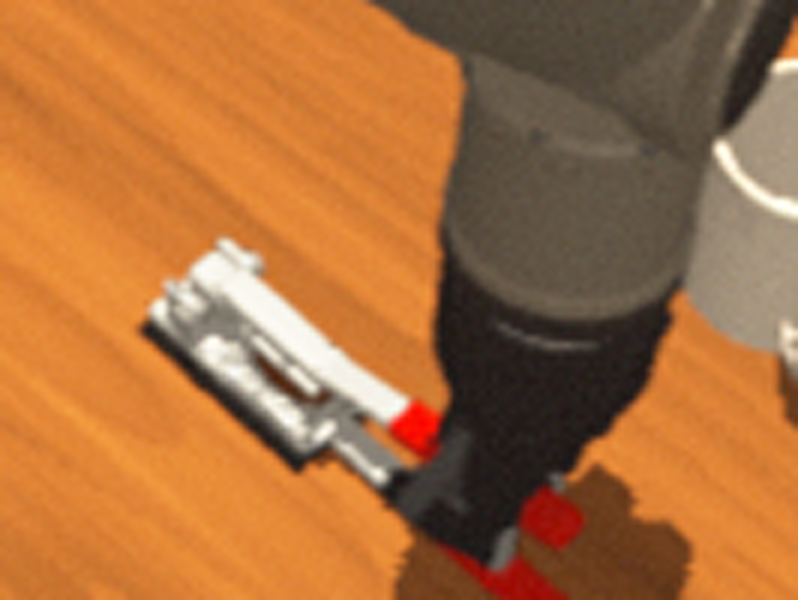

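View pics/w18.png

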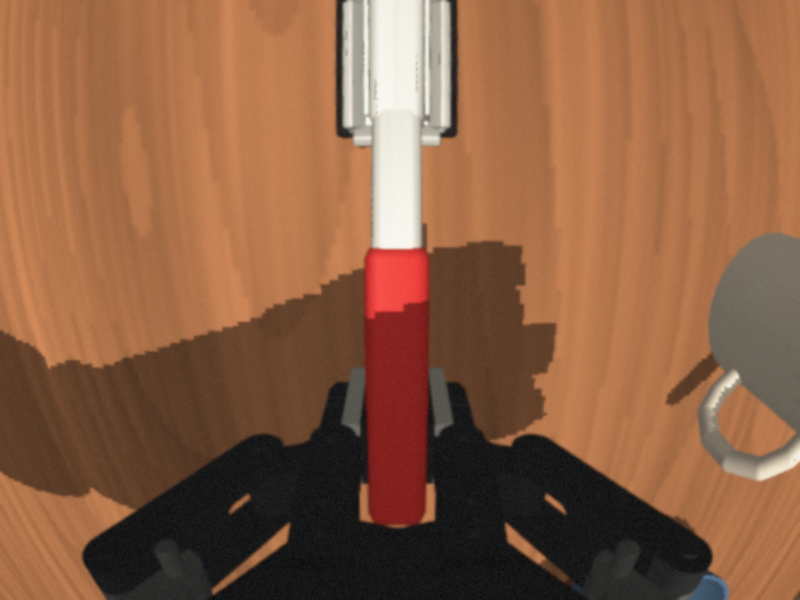

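>>> apply_moves --moves '[[[0,0.004,0.02],[0,0,0],-0.9],[[0,0.008,0.04],[0,0,0],-0.9],[[0,0.008,0.04],[0,0,0],-0.9]]'

```text
t: 25.3
eef_pos: [0.5407, -0.1123, 0.112]
tool_rot: [0.0, 1.0, -0.02, 0.0]
contact_force: [-4.0, 1.3, 17.4]
gripper_width: 0.208
```

>>> apply_moves --moves '[[[0,0.004,0.02],[0,0,0],-0.9],[[0,0.008,0.04],[0,0,0],-0.9],[[0,0.008,0.04],[0,0,0],-0.9]]'

```text
t: 25.68
eef_pos: [0.5407, -0.1125, 0.1111]
tool_rot: [0.0, 1.0, -0.02, 0.0]
contact_force: [-5.5, 1.6, 20.6]
gripper_width: 0.204
```

```bash
python3 - <<'E'
from h import *
o=get_obs(); print(o['t'],o['eef_pos'],o['gripper_width'],o['contact_force'],o['torque'])
E
```

```text
25.675 [ 0.54066728 -0.11246354  0.11114273] 0.204350074012572 [-5.48062595  1.56996639 20.55794821] [0.76454018 1.14628217 0.02635325]
```

```bash
python3 - <<'E'
from h import *
A=[]
for i in range(5):
    d=read_camera('side'); o=get_obs(); A.append(np.r_[o['eef_pos'],o['contact_force'],o['torque']]); print(o['t'],A[-1].round(4))
print(np.mean(A,0).round(4))
save(cv2.resize(d['color'][200:300,250:383],(798,600),interpolation=cv2.INTER_CUBIC),'s19.png')
E
```

```text
25.725 [ 0.5407 -0.1125  0.1112 -5.8047  1.1629 19.2068  0.7788  1.1396  0.0307]
25.775 [ 0.5407 -0.1125  0.1112 -4.2888  1.4979 20.1984  0.7565  1.0823  0.0513]
25.825 [ 0.5407 -0.1125  0.1112 -4.9312  1.7363 18.6208  0.7844  1.1363  0.0692]
25.875 [ 0.5407 -0.1125  0.1112 -5.0311  1.4821 19.6865  0.8018  1.0457  0.0261]
25.925 [ 0.5407 -0.1125  0.1112 -6.458   1.1919 19.4452  0.727   1.0362  0.0632]
[ 0.5407 -0.1125  0.1112 -5.3028  1.4142 19.4315  0.7697  1.088   0.0481]
```

View pics/s19.png

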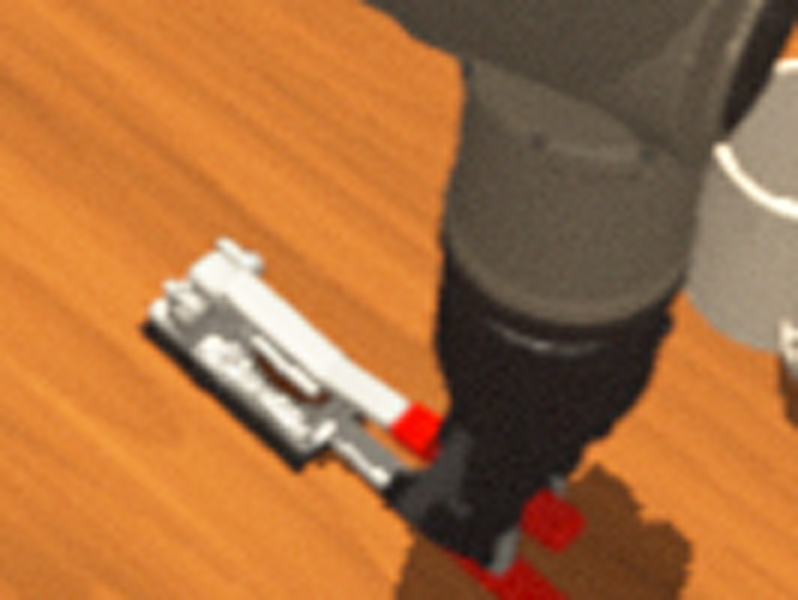

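>>> apply_moves --moves '[[[0,0.002,0.01],[0,0,0],-0.9],[[0,0.004,0.02],[0,0,0],-0.9],[[0,0.004,0.02],[0,0,0],-0.9]]'

```text
t: 26.3
eef_pos: [0.5407, -0.1126, 0.1107]
tool_rot: [0.0, 1.0, -0.02, 0.0]
contact_force: [-5.3, 2.4, 19.5]
gripper_width: 0.207
```

```bash
cat > f.py <<'E'
from h import *
A=[]
for i in range(5):
    d=read_camera('side'); o=get_obs(); A.append(np.r_[o['eef_pos'],o['contact_force'],o['torque']])
print(o['t'],np.mean(A,0).round(4))
E
python3 f.py
```

```text
26.55 [ 5.40700e-01 -1.12500e-01  1.10600e-01 -4.90790e+00  1.39120e+00
  1.91528e+01  6.97000e-01  1.03660e+00  7.60000e-03]
```

>>> apply_moves --moves '[[[0,0.002,0.01],[0,0,0],-0.9],[[0,0.004,0.02],[0,0,0],-0.9],[[0,0.004,0.02],[0,0,0],-0.9]]'

```text
t: 26.92
eef_pos: [0.5407, -0.1127, 0.1101]
tool_rot: [0.0, 1.0, -0.02, 0.0]
contact_force: [-5.1, 2.0, 17.3]
gripper_width: 0.203
```

```bash
python3 f.py
```

```text
27.175 [ 0.5406 -0.1127  0.1099 -3.9303  1.0969 14.9087  0.6889  0.7837  0.0344]
```

```bash
python3 f.py
```

```text
27.425 [ 0.5405 -0.1128  0.109  -0.2682  1.0882  2.9725  0.5788 -0.0178 -0.0031]
```

```bash
python3 f.py; python3 - <<'E'
from h import *
d=read_camera('side'); save(cv2.resize(d['color'][200:300,250:383],(798,600),interpolation=cv2.INTER_CUBIC),'s20.png')
d=read_camera('wrist'); save(cv2.resize(d['color'],(800,600)),'w20.png')
E
```

```text
27.675 [ 0.5405 -0.1129  0.1085  0.1293  1.2091  1.923   0.6939 -0.1043  0.0204]
```

View pics/s20.png

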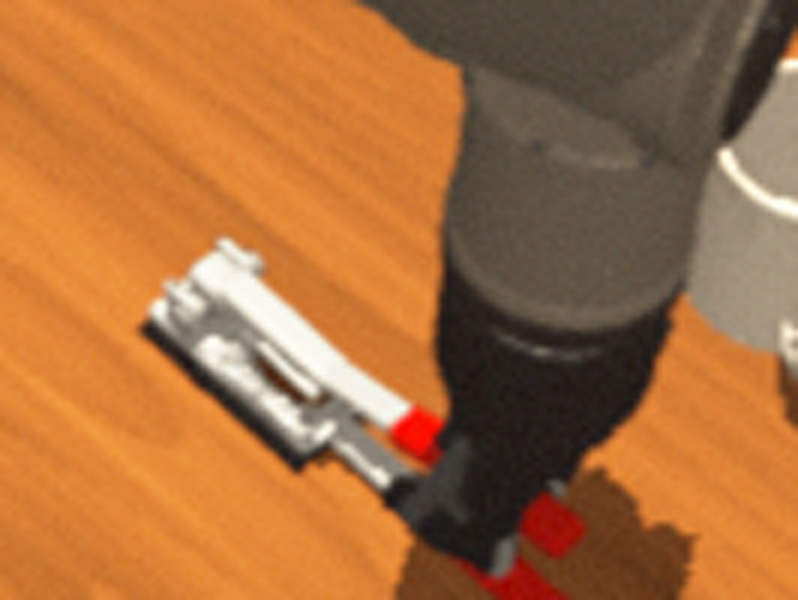

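View pics/w20.png

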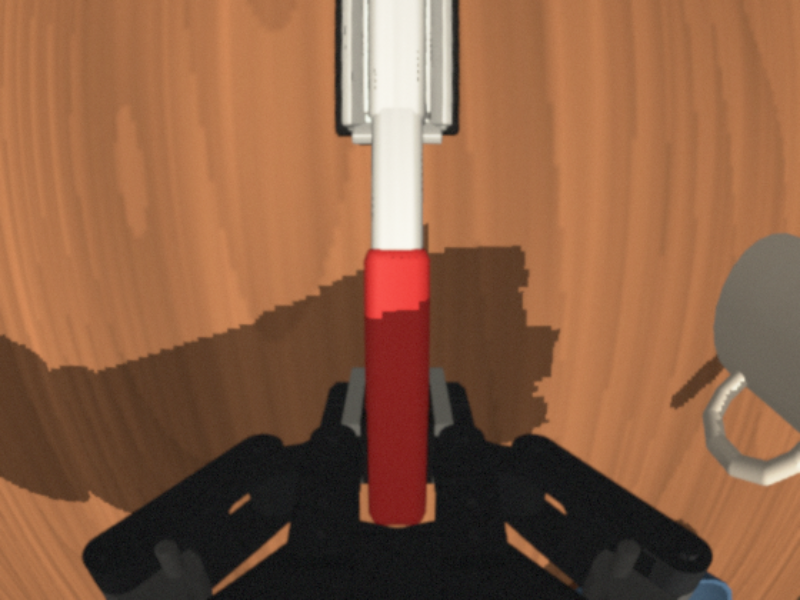

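>>> apply_moves --moves '[[[0,0.003,0.02],[0,0,0],-0.9],[[0,0.006,0.04],[0,0,0],-0.9],[[0,0.006,0.04],[0,0,0],-0.9]]'

```text
t: 28.15
eef_pos: [0.5405, -0.113, 0.1076]
tool_rot: [-0.0, 1.0, -0.02, 0.0]
contact_force: [0.7, 2.6, 1.8]
gripper_width: 0.206
```

```bash
python3 f.py
```

```text
28.4 [ 0.5404 -0.113   0.1076  0.0423  3.3037  2.0541  1.0022 -0.0807  0.0414]
```

>>> apply_moves --moves '[[[0,0,0],[0,0,0],-0.5],[[0,0,0],[0,0,0],-0.4],[[0,0,0],[0,0,0],-0.2],[[0,0,0],[0,0,0],0],[[0,0,0],[0,0,0],0],[[0,0,-1],[0,0,0],0],[[0,0,-2.5],[0,0,0],0],[[0,0,-4.5],[0,0,0],0],[[0,0.5,-6.5],[0,0,0],0],[[0,1,-7.5],[0,0,0],0],[[0,1,-7.5],[0,0,0],0],[[0,1,-7.5],[0,0,0],0]]'

```text
t: 29.9
eef_pos: [0.5388, -0.1379, 0.2941]
tool_rot: [-0.0, 1.0, -0.02, -0.001]
contact_force: [0.0, 0.1, -0.8]
gripper_width: 0.5
```

```bash
python3 - <<'E'
from h import *
o=get_obs(); print(o['t'],o['eef_pos'],o['gripper_width'],o['contact_force'])
d=read_camera('side'); save(cv2.resize(d['color'][180:330,230:430],(800,600),interpolation=cv2.INTER_CUBIC),'s21.png')
d=read_camera('wrist'); save(cv2.resize(d['color'],(800,600)),'w21.png')
for x in silhouettes('wrist','pecan'): print(x['conf'],x['pixel'],x['mask'].sum())
E
```

```text
29.9 [ 0.53883281 -0.13787783  0.29414564] 0.5000809575895496 [ 0.0174603   0.09534698 -0.79965936]
```

View pics/s21.png

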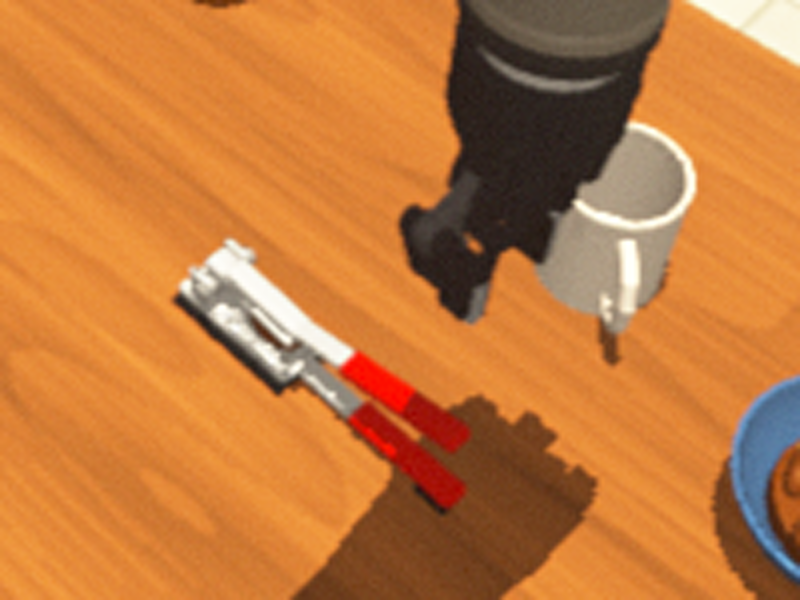

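View pics/w21.png

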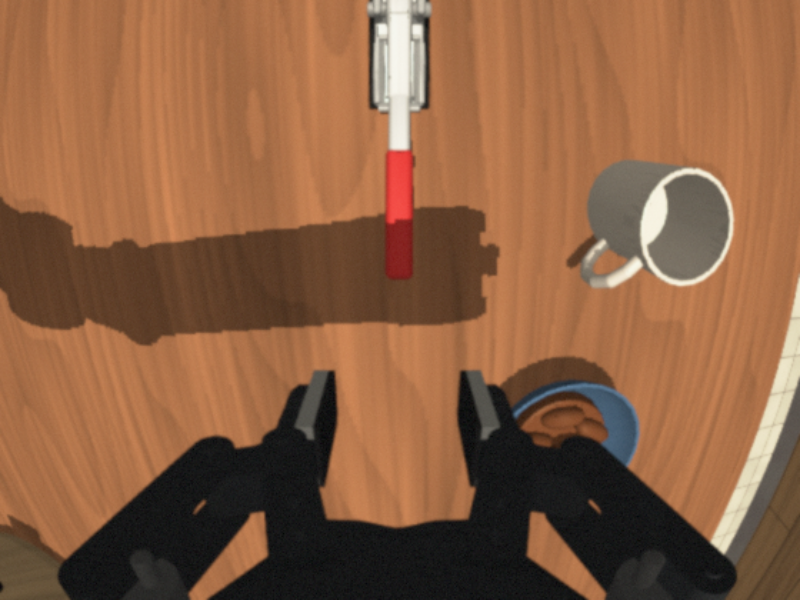

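```bash
python3 - <<'E'
from h import *
a=np.radians(88); X=np.array([np.cos(a),np.sin(a),0]); piv=np.array([.5467,.0452,.034])
d=read_camera('side')
for q in [0,.05,.1,.13,.16,.2,.25]:
    print(q,[proj('side',d,piv-L*np.cos(q)*X+np.array([0,0,L*np.sin(q)])).round(1) for L in (.104,.19)])
save(cv2.resize(d['color'][240:310,290:360],(700,700)[:2] if 0 else (600,600),interpolation=cv2.INTER_NEAREST),'s22.png')
E
```

```text
0 [array([274.4, 316.4]), array([298.6, 344.6])]
0.05 [array([273.2, 316.5]), array([296.5, 345. ])]
0.1 [array([272. , 316.6]), array([294.3, 345.3])]
0.13 [array([271.2, 316.5]), array([292.8, 345.3])]
0.16 [array([270.4, 316.5]), array([291.3, 345.4])]
0.2 [array([269.2, 316.3]), array([289.3, 345.3])]
0.25 [array([267.7, 316.1]), array([286.5, 345. ])]
```

View pics/s22.png

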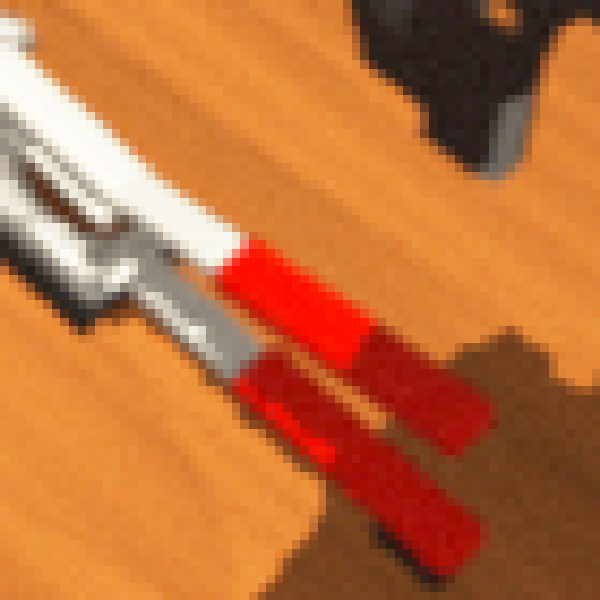

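```bash
python3 - <<'E'
from station import *
print(get_obs()['t']); print(hand_in())
E
```

```text
30.1
the job is handed in; nothing more can be done
None
```

I cracked the pecan in the nutcracker and handed the job in at 30.1 s of the 67 s allowed. The job returns no verdict, so the result below rests on my own readings.

- **Nut placed:** The pecan lay lengthwise in the cup. Its centre measured about 1 mm from the cup's middle and within about 1° of its axis, with the fingers off it and the handle still open. While lowering it, the fingertips touched the cup walls and pressed at up to 36 N before I backed off. That stayed under the 40 N limit.
- **Cracking:** I gripped the red sleeve, swung the handle over and pressed down in small steps. The force at the wrist rose to about 19–20 N, of which I put about 2–3 N down to friction in the grip. It then dropped to about 2–3 N with no further push, so I took the shell as given. One more push of 1 mm met no new resistance, and I let go.
- **Crush margin:** My estimate of the highest force on the jaw is 62–66 N, against the 75 N limit. It is worked out from the wrist force, not measured directly.
- **Last pictures:** The handle rests low on the nut, at an opening of about 0.13–0.17 rad by my rough reading. The nut is in the cup, the nutcracker looks flat and unmoved, the mug and bowl look unmoved, and the gripper is clear.

**Not confirmed:**
- I could not measure the shell's cave-in directly. I inferred it from the force drop and roughly 10 mm of handle travel after the jaw met the nut.
- The climb to the peak was steeper than the description suggests, with the give at about 7–8 mm of travel.
- I did not look at the jar or pie dish again at the end, but no move went near them.

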